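# Change over the bake-out hotplate

## Task

Change over the hotplate for the next bake-out: first turn the controller's dial anticlockwise right back to off. Then slide the lidded pot off the double-ring heating mark and onto the square parking mark, and, with the pan staying on its single-ring loading mark, lay every slotted base from the table inside the pan. With the pan loaded, slide it onto the heating mark, and only then turn the dial clockwise fully to its stop. Slide pot and pan along the hotplate without ever lifting or tipping them, centre each on its mark, and leave the bottle alone.

Things in the scene. Friction and masses are not known exactly. Their poses are not given: they have to be found in the camera images.
- hotplate: Low bench hotplate, fixed; grey body with a flat, smooth white top, 180 mm (x) by 500 mm (y), top 35 mm above the table. Origin: centre of its underside; z up, its long side along its y. Three positions are printed on the top 165 mm apart along y.
- heat_mark: The heating position in the middle of the hotplate: a printed double black ring (outer diameters 162 and 148 mm). Origin at its centre, on the hotplate's top.
- load_mark: The loading position: a printed single black ring, 150 mm in diameter, at one end of the hotplate (which end varies). Origin at its centre, on the hotplate's top.
- park_mark: The parking position: a printed black square, side 130 mm, at the other end of the hotplate. Origin at its centre, on the hotplate's top.
- pan: Loose shallow round steel pan, 136 mm across the rim, 128 mm at its foot, 30 mm high, walls 3 mm, floor 4 mm thick, about 0.45 kg. A straight black handle, 16 mm wide (y) and 12 mm tall, runs along the pan's -x from 64 to 124 mm from the centre, its middle 24 mm above the pan's underside. Origin: centre of the underside; z up. Starts on the single ring with its handle roughly towards the robot.
- pot: Loose steel pot with its lid fixed on, 110 mm across the lid, 65 mm high without its grip, about 0.5 kg. On top is a black bar grip, 64 mm long (along the pot's x), 14 mm wide (y) and 14 mm tall, its middle 94 mm above the pot's underside, on two thin posts, with 22 mm free under it. Origin: centre of the underside; z up. Starts on the double ring.
- controller: Grey temperature controller box, fixed, 100 x 90 x 60 mm, left or right of the hotplate towards the robot, with the dial on its top. Origin: centre of its underside; z up.
- dial_grip (a point): Point on the dial's axis, 97 mm above the table, at the height to grip it: the dial has an upright black bar, 42 mm long, 14 mm thick, 32 mm tall (81 to 113 mm above the table), on a round 44 mm flange. The point turns with the dial; the bar lies along its x (along the controller's x when the joint is 0).
- dial (a joint): Dial angle in rad: 0 is off; turning clockwise seen from above raises it to the stop at 1.5 (fully on). It stays where it is left; it starts somewhere on, at 0.9 to 1.4.
- meter: Bystander: black optical power meter box, fixed, 100 x 90 x 50 mm, on the other side than the controller. Origin: centre of its underside.
- bottle: Bystander: loose amber glass bottle with a white cap, 64 mm in diameter, 160 mm high, standing to the left of the hotplate. Origin: centre of its underside.
- mirror_mount: Bystander: fixed black mirror mount on a post, 155 mm high, 75 x 50 mm, to the right of the hotplate. Origin: centre of its underside.
- base0: Loose black slotted mounting base, a flat bar 75 mm (its x) by 25 mm (its y) by 8 mm thick, 45 g; lies flat on the table between the robot and the hotplate. Three to five such bases are present; absent ones read None from the start. Origin: centre of its underside; z up.
- base1: Loose black slotted mounting base, a flat bar 75 mm (its x) by 25 mm (its y) by 8 mm thick, 45 g; lies flat on the table between the robot and the hotplate. Three to five such bases are present; absent ones read None from the start. Origin: centre of its underside; z up.
- base2: Loose black slotted mounting base, a flat bar 75 mm (its x) by 25 mm (its y) by 8 mm thick, 45 g; lies flat on the table between the robot and the hotplate. Three to five such bases are present; absent ones read None from the start. Origin: centre of its underside; z up.
- base3: Loose black slotted mounting base, a flat bar 75 mm (its x) by 25 mm (its y) by 8 mm thick, 45 g; lies flat on the table between the robot and the hotplate. Three to five such bases are present; absent ones read None from the start. Origin: centre of its underside; z up.
- base4: Loose black slotted mounting base, a flat bar 75 mm (its x) by 25 mm (its y) by 8 mm thick, 45 g; lies flat on the table between the robot and the hotplate. Three to five such bases are present; absent ones read None from the start. Origin: centre of its underside; z up.
Not all that is in view belongs to the job. What is shaped like the base3 but blue is not meant.

How it is judged:
By the outcome, as a careful person would: the job done as asked, in the order asked, and still so for the second after the job is handed in, with the robot touching nothing.
Of base0, base1, base2, base3, base4 only 3 to 5 are there at a start; the rules pass over those that are not, and their reading is None.
At some moment in a run one of pan, pot may be knocked a few centimetres aside while the robot is not near it.
Once in a run the grip may slacken for a moment while it holds something.
It also fails if it takes over 210 s, if anything falls off the work surface, if the arm or the gripper's body presses on something with over 40 N, if the wrist force passes 120 N, or if a joint passes its speed limit or range.

## Robot

A 7-joint arm with a two-finger parallel gripper is mounted at the origin on the work surface. World frame = base frame: x ahead of the robot, y to its left, z up, the work surface at z = 0. Lengths are in m, angles in rad, forces in N, time in s.
With the tool pointing down it reaches from about 0.4 to 0.85 m from the base axis. Payload 4.5 kg.
Tool frame: the origin (TCP) lies between the finger pads; the fingertips stand r.tip_reach ahead of it and the grasp point (between the pads) lies 3 mm ahead of it (r.tip_reach is the distance from the TCP to the fingertips, in m); z points along the fingers, y is the line along which they close (so a half turn about z gives the same grasp; the last joint's range is limited). The gripper opens to 88 mm and grips with 3 to 60 N. Pads are 18 mm wide; open, the fingers measure 123 mm over their backs; the gripper's body (75 mm by 187 mm) begins 45 mm behind the grasp point.
Start: joints at [-1.227, 0.689, -0.195, 1.565, 0.157, 0.902, -0.215], TCP at [0.191, 0.595, 0.261] pointing down, gripper open.
Joint ranges: [-3.01, 3.01], [-0.46, 2.08], [-1.47, 1.51], [0.13, 2.56], [-1, 4.14], [0.04, 2.09], [-2.66, 2.66]. Speed limits (rad/s): [2.57, 2.57, 3.14, 3.14, 3.14, 3.14, 3.14].

## Interface

Orientations are given as a unit quaternion [x, y, z, w].
In Python, from plant import r gives the robot as it stands.
- The arm moves only by the tool step_arm, never from a script. Its argument "motion" is a list of rows, each an object with "dp": the shift along the tool's x, y, z in mm, a list of three; "twist": the turn, a rotation vector about the tool's x, y, z in rad, a list of three; "hand": the opening, from -1 (shut) to 1 (fully open). In form: [{"dp": [dx, dy, dz], "twist": [rx, ry, rz], "hand": hand}, ...]. A call has 1 to 5 rows; each row is the pose to reach, as a shift and turn from the pose commanded when the call began, along the tool's axes at that moment; what a row does not reach only later rows make up. A row lasts 1/8 s, in which the tool goes at most 62.5 mm and 10.7 degrees, less where a joint would pass 70% of its speed; a pose out of reach is approached as far as the arm can. A call with a gripper value outside its range is refused whole. The fingers move at their own pace and stop on an object; "force" is the grip in N (left out, the last holds). Time passes only in rows, so rows that repeat a pose let the fingers close. It gives the time, the measured TCP pose, the force, the opening and the grip force at its end, in the units of the state.
- r.get_state(): the state, without advancing time (a new reading comes with each control period).
- r.snapshot(name): name is "side" or "top"; returns a dict with "pixels" (384x512x3 uint8, red, green, blue), "depth" (384x512 float32, m along the optical axis (not along the pixel's ray), 0 where there is no reading), "fx", "fy", "cx", "cy" (pixels), "D" ([k1, k2, p1, p2, k3] as OpenCV has them; the pictures are not rectified), "xyz" and "orientation" of the camera in the world. Camera axes: x right, y down, z forward; pixel columns grow to the right and rows downward; lengths in m; the calibration is good to about 2 mm. A picture is of the moment at which its call begins.
- r.finish_job(): hands the job in; it is judged then, once.
Trained networks look in the newest picture that a camera, given by its name, has taken for a name from the list of things; names that differ only in an ending like _2 or _b are one class to them, and where a whole thing is asked for, a point or a joint stands for the part that bears it (a point fixed in the world has none). Each returns a list of dicts, best first, with "score" (0 to 1); they miss things now and then, are a little off and sometimes report something else, mostly with a low value. They report only what shows in the picture. A call takes as long as a camera call. They do not tell look-alikes from the thing itself.
- r.search_frame(camera, thing): "at" ([x, y, z] in m, in the coordinates of the camera as it stood for that picture, good to about 4 mm: the middle of the surface that is visible of it).
The state is a dict: "clock": time; "q": joint angles; "qd": joint speeds; "joint_torque": joint torques, N m; "tool_pos": TCP position; "eef_rot": TCP orientation; "contact_force": force on the tool from outside, world axes, zero at the start; "moment": the same for the moment, N m; "opening": opening from 0.0 (shut) to 1.0 (fully open); "finger_force": force on a finger pad.
Only numpy, scipy, OpenCV 4.12 (cv2) and the standard library are available. Lean on these libraries where they do the work, as an engineer would, in place of code of your own. Each camera call takes 0.05 s, during which the arm holds its last target. There are 200 camera calls.

## Working session

There is one attempt and no reset: what is moved stays moved. The work goes in short steps, Python scripts to look and compute and a tool call to move; the robot and the scene stay as the last step left them, time stands still between calls to the robot, and variables do not carry over. Pictures are saved under pics/ and viewed, at most 14 in all, crops included, and the job is handed in when it is done.

Besides the shell and the picture viewer there is one more tool, called after "Call:" as name([rows], argument=value, ...), one row to a line, values as JSON. step_arm: Moves the arm, as the interface text tells. Its arguments: {"type":"object","properties":{"motion":{"type":"array"},"force":{"type":"number"}},"required":["motion"]}

```bash
ls; mkdir -p pics; cat > h.py <<'E'
import numpy as np, cv2
from plant import r
from scipy.spatial.transform import Rotation as R
def snap(n,save=None):
    s=r.snapshot(n)
    if save: cv2.imwrite(f'pics/{save}.png',s['pixels'][:,:,::-1])
    return s
def cam(s): return R.from_quat(s['orientation']).as_matrix(),np.array(s['xyz'])
def px2w(s,u,v,z=None):
    K=np.array([[s['fx'],0,s['cx']],[0,s['fy'],s['cy']],[0,0,1]])
    p=cv2.undistortPoints(np.array([[[u,v]]],float),K,np.array(s['D']))[0,0]
    M,t=cam(s)
    d=np.array([p[0],p[1],1.])
    if z is None: return M@(d*s['depth'][int(round(v)),int(round(u))])+t
    w=M@d; return t+w*(z-t[2])/w[2]
def w2px(s,P):
    K=np.array([[s['fx'],0,s['cx']],[0,s['fy'],s['cy']],[0,0,1]])
    M,t=cam(s); c=(np.atleast_2d(P)-t)@M
    return cv2.projectPoints(c,np.zeros(3),np.zeros(3),K,np.array(s['D']))[0][:,0]
def cloud(s):
    h,w=s['depth'].shape
    K=np.array([[s['fx'],0,s['cx']],[0,s['fy'],s['cy']],[0,0,1]])
    g=np.stack(np.meshgrid(np.arange(w),np.arange(h)),-1).reshape(-1,1,2).astype(float)
    p=cv2.undistortPoints(g,K,np.array(s['D']))[:,0]
    M,t=cam(s); d=s['depth'].reshape(-1,1)
    return ((np.c_[p,np.ones(len(p))]*d)@M.T+t).reshape(h,w,3)
def find(s,n,thing):
    M,t=cam(s)
    return [(round(o['score'],2),(M@np.array(o['at'])+t).round(3)) for o in r.search_frame(n,thing)]
E
python3 - <<'E'
from h import *
st=r.get_state(); print(st['tool_pos'],st['eef_rot'],st['clock'],r.tip_reach,st['opening'])
for n in ['top','side']:
    s=snap(n,n+'0'); print(n,s['xyz'],s['orientation'],s['fx'])
    for t in ['heat_mark','load_mark','park_mark','pan','pot','controller','dial_grip','meter','bottle','mirror_mount','base0']:
        for sc,p in find(s,n,t): print(t,sc,p,w2px(s,p)[0].round())
E
```

```text
pics
[0.19040846 0.59467633 0.25992354] [ 1.54262819e-01  9.88029431e-01 -9.05065262e-04 -8.66936365e-05] 0.0 0.022 1.0022451447884941
top [0.29705264 0.00290053 1.06510133] [-0.66366174  0.74072367 -0.07863037  0.06854783] 384.3182675170611
heat_mark 0.82 [0.626 0.017 0.034] [231. 159.]
heat_mark 0.21 [0.439 0.121 0.011] [201. 230.]
load_mark 0.59 [0.593 0.146 0.029] [186. 176.]
park_mark 0.91 [ 0.674 -0.149  0.035] [288. 137.]
park_mark 0.46 [0.643 0.182 0.036] [172. 159.]
pan 0.86 [0.641 0.179 0.038] [173. 160.]
controller 0.92 [ 0.495 -0.373  0.058] [380. 188.]
dial_grip 0.76 [ 0.496 -0.382  0.071] [384. 186.]
meter 0.87 [0.464 0.369 0.047] [105. 230.]
bottle 0.57 [0.637 0.396 0.105] [ 85. 162.]
mirror_mount 0.59 [ 0.634 -0.403  0.047] [380. 139.]
base0 0.83 [ 0.436 -0.245  0.008] [332. 217.]
base0 0.77 [ 0.436 -0.01   0.008] [248. 226.]
base0 0.67 [0.427 0.236 0.004] [160. 240.]
base0 0.55 [ 0.444 -0.132  0.006] [291. 219.]
base0 0.55 [ 0.329 -0.103  0.009] [287. 262.]
base0 0.53 [0.438 0.123 0.011] [200. 231.]
base0 0.52 [ 0.343 -0.336  0.006] [370. 247.]
side [ 0.13619411 -0.9
[... 225 characters left out ...]
249. 175.]
park_mark 0.81 [ 0.671 -0.152  0.037] [309. 221.]
pan 0.86 [0.638 0.187 0.044] [256. 164.]
pot 0.64 [ 0.641 -0.01   0.095] [281. 183.]
pot 0.64 [0.639 0.189 0.046] [256. 164.]
controller 0.89 [ 0.496 -0.407  0.061] [297. 294.]
dial_grip 0.68 [ 0.498 -0.393  0.083] [296. 284.]
meter 0.92 [0.466 0.339 0.049] [199. 153.]
bottle 0.87 [0.646 0.392 0.072] [238. 131.]
bottle 0.49 [ 0.671 -0.151  0.036] [308. 221.]
mirror_mount 0.9 [ 0.638 -0.413  0.11 ] [348. 266.]
base0 0.81 [ 0.344 -0.34   0.009] [233. 305.]
base0 0.68 [ 0.442 -0.014  0.012] [225. 219.]
base0 0.58 [ 0.436 -0.244  0.008] [251. 270.]
base0 0.52 [ 0.444 -0.14   0.011] [240. 244.]
base0 0.43 [0.429 0.239 0.003] [199. 179.]
```

```bash
python3 - <<'E'
import cv2
a=cv2.imread('pics/top0.png'); cv2.imwrite('pics/t1.png',cv2.resize(a[90:310,40:440],None,fx=2,fy=2,interpolation=cv2.INTER_CUBIC))
a=cv2.imread('pics/side0.png'); cv2.imwrite('pics/s1.png',cv2.resize(a[90:350,150:400],None,fx=2.3,fy=2.3,interpolation=cv2.INTER_CUBIC))
E
```

```text
(no output)
```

View pics/t1.png

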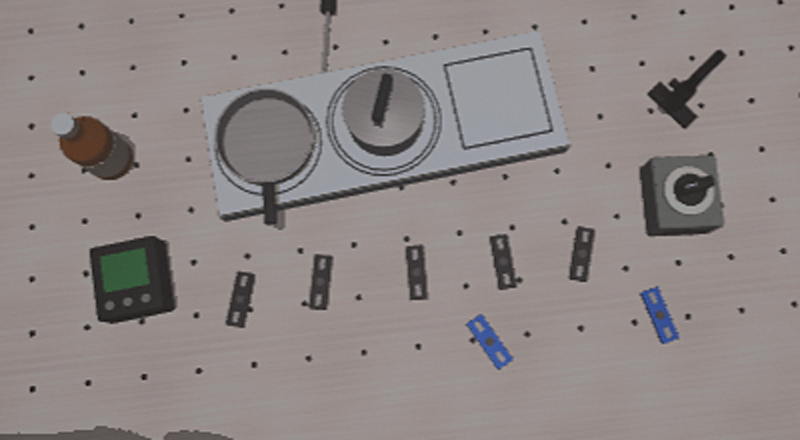

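View pics/s1.png

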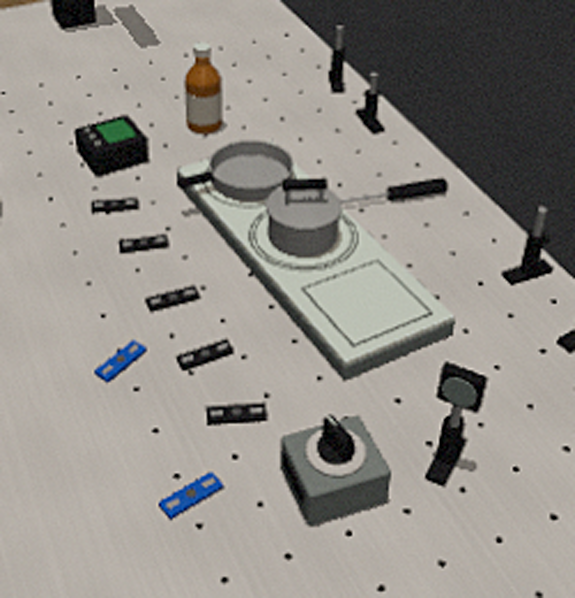

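```bash
cat > m.py <<'E'
from h import *
from scipy.optimize import least_squares
def circ(P,rad):
    f=lambda c:np.hypot(P[:,0]-c[0],P[:,1]-c[1])-rad
    return least_squares(f,np.median(P,0),loss='soft_l1',f_scale=.003).x
def rect(P):
    (c,wh,a)=cv2.minAreaRect((P*1000).astype(np.float32))
    if wh[0]<wh[1]: a+=90
    return np.array(c)/1000,sorted(np.round(wh)),(a+90)%180-90
def measure(s,n):
    C=cloud(s); x,y,z=C[...,0],C[...,1],C[...,2]; g=s['pixels'].astype(int); mx=g.max(-1)
    o={}
    near=lambda p,d:np.hypot(x-p[0],y-p[1])<d
    pk=(x>.5)&(x<.8)&(abs(y)<.3)
    m=pk&(z>.028)&(z<.042)
    k=cv2.morphologyEx(m.astype(np.uint8),cv2.MORPH_OPEN,np.ones((3,3))).astype(bool)
    o['plate']=rect(C[k][:,:2])
    m=pk&(z>.118)&(z<.150)&(mx<90); 
    if m.sum()>8: o['grip']=rect(C[m][:,:2])+(np.median(z[m]).round(3),m.sum())
    m=pk&(z>.093)&(z<.107)
    if m.sum()>30: o['lid']=(cv2.minEnclosingCircle((C[m][:,:2]*1000).astype(np.float32)),m.sum())
    m=pk&(z>.059)&(z<.069)&(mx>=75)&(y>.0)
    o['rim']=(circ(C[m][:,:2],.0665),m.sum())
    m=(x>.45)&(x<.66)&(abs(y)<.32)&(z>.055)&(z<.075)&(mx<70)
    h=rect(C[m][:,:2]); o['handle']=h+(m.sum(),)
    m=(y<-.3)&(x<.58)&(x>.42)&(z>.098)&(z<.125)
    if m.sum()>8: o['dial']=rect(C[m][:,:2])+(np.median(z[m]).round(3),m.sum())
    m=(y<-.3)&(x<.62)&(x>.4)&(z>.055)&(z<.065)
    o['ctl']=rect(C[m][:,:2])
    return o
def bases(s):
    X,Y=np.meshgrid(np.arange(.30,.55,.001),np.arange(-.40,.30,.001),indexing='ij')
    p=w2px(s,np.stack([X,Y,0*X+.008],-1).reshape(-1,3)).reshape(X.shape+(2,)).astype(np.float32)
    w=cv2.remap(s['pixels'],p[...,0],p[...,1],cv2.INTER_LINEAR)
    m=(w.max(-1)<95).astype(np.uint8); m=cv2.morphologyEx(m,cv2.MORPH_CLOSE,np.ones((9,9)))
    m=cv2.morphologyEx(m,cv2.MORPH_OPEN,np.ones((9,9)))
    k,l,st,c=cv2.connectedComponentsWithStats(m); out=[]
    for i in range(1,k):
        if 1200<st[i,4]<2800:
            a=np.argwhere(l==i); mean=a.mean(0); d=a-mean
            ev,V=np.linalg.eigh(d.T@d/len(a)); v=V[:,1]*np.sign(V[0,1])
            out.append(((mean/1000+[.30,-.40]).round(4),np.degrees(np.arctan2(v[1],v[0])).round(1),st[i,4],np.sqrt(12*ev).round()))
    return out
E
python3 - <<'E'
from m import *
for n in ['top','side']:
    s=snap(n); print(n)
    for k,v in measure(s,n).items(): print(k,v)
    for b in bases(s): print(b)
E
```

```text
top
plate (array([0.65394043, 0.01246117]), [np.float64(178.0), np.float64(496.0)], -84.45919752120972)
grip (array([0.65089545, 0.01090908]), [np.float64(14.0), np.float64(63.0)], -19.418785095214844, np.float64(0.133), np.int64(139))
lid (((650.8959350585938, 10.388063430786133), 54.38523864746094), np.int64(783))
rim (array([0.6406238 , 0.17650529]), np.int64(170))
handle (array([0.57575983, 0.11083369]), [np.float64(131.0), np.float64(274.0)], 83.15436553955078, np.int64(213))
dial (array([ 0.5007944 , -0.38586502]), [np.float64(13.0), np.float64(40.0)], -80.14875602722168, np.float64(0.101), np.int64(78))
ctl (array([ 0.50033337, -0.38465497]), [np.float64(90.0), np.float64(99.0)], -3.5197296142578125)
(array([0.4275, 0.2344]), np.float64(-15.6), np.int32(1904), array([26., 72.]))
(array([ 0.4384, -0.2405]), np.float64(-17.7), np.int32(1851), array([25., 74.]))
(array([ 0.4385, -0.0094]), np.float64(-1.2), np.int32(1797), array([24., 74.]))
(array([ 0.4396, -0.1301]), np.float64(3.4), np.int32(1851), array([25., 75.]))
(array([0.4388, 0.1237]), np.float64(-11.4), np.int32(1835),
[... 600 characters left out ...]
73, np.float64(0.104), np.int64(80))
ctl (array([ 0.50253397, -0.38661139]), [np.float64(92.0), np.float64(99.0)], -4.952201843261719)
(array([0.4287, 0.2293]), np.float64(-15.9), np.int32(1839), array([30., 64.]))
(array([ 0.4398, -0.0129]), np.float64(-1.2), np.int32(2238), array([30., 74.]))
(array([ 0.4404, -0.2448]), np.float64(-18.4), np.int32(2109), array([29., 72.]))
(array([ 0.4416, -0.1339]), np.float64(3.5), np.int32(2157), array([29., 75.]))
(array([0.4411, 0.1202]), np.float64(-10.5), np.int32(2222), array([30., 73.]))
(array([ 0.4684, -0.3687]), np.float64(-79.9), np.int32(1584), array([39., 84.]))
(array([ 0.5322, -0.3335]), np.float64(72.1), np.int32(2258), array([36., 64.]))
```

I see five black bases in crop t1.png at (241,299), (320,281), (416,272), (503,261) and (581,254). The two blue look-alikes at (489,341) and (659,315) are excluded. The pan is on the single ring at (267,140), the pot on the double ring at (384,110), the park square at (500,98) and the dial at (690,188). The measured positions match the stated sizes and heights.

Call:
step_arm([
  {"dp":[-210,-190,0],"twist":[0,0,-0.31],"hand":1},
  {"dp":[-210,-190,0],"twist":[0,0,-0.31],"hand":1},
  {"dp":[-210,-190,0],"twist":[0,0,-0.31],"hand":1},
  {"dp":[-210,-190,0],"twist":[0,0,-0.31],"hand":1},
  {"dp":[-210,-190,0],"twist":[0,0,-0.31],"hand":1},
])

```text
clock: 1.92
tool_pos: [0.3345, 0.3467, 0.2608]
eef_rot: [0.002, 1.0, -0.001, 0.0]
contact_force: [0.3, 0.8, 0.5]
opening: 1.0
finger_force: 0.0
```

```bash
cat > go.py <<'E'
import sys
from h import *
# usage: go.py x y z psi_deg -> dp in tool axes, twist
st=r.get_state(); M=R.from_quat(st['eef_rot']).as_matrix(); psi=np.degrees(np.arctan2(M[1,1],M[0,1]))
print('tcp',st['tool_pos'].round(4),'psi',psi.round(1),'tilt',M[:,2].round(3),'t',round(st['clock'],2),'q',np.round(st['q'],2))
print('F',np.round(st['contact_force'],1),'M',np.round(st['moment'],2),'open',round(st['opening'],3),'ff',np.round(st['finger_force'],1))
if len(sys.argv)>1:
    a=list(map(float,sys.argv[1:])); dp=M.T@(np.array(a[:3])-st['tool_pos'])*1000
    print('dp',dp.round(1),'tw',np.radians(psi-a[3]).round(3))
E
python3 go.py 0.5015 -0.3857 0.22 8
```

```text
tcp [0.3345 0.3467 0.2608] psi 89.8 tilt [ 0.001 -0.002 -1.   ] t 1.93 q [-0.69  0.52 -0.32  1.98  0.25  0.68  0.4 ]
F [0.3 0.8 0.5] M [ 0.04  0.01 -0.03] open 1.0 ff 0.0
dp [-169.9 -731.7   42.3] tw 1.427
```

Call:
step_arm([
  {"dp":[-80,-290,0],"twist":[0,0,0],"hand":1},
  {"dp":[-80,-290,0],"twist":[0,0,0],"hand":1},
  {"dp":[-80,-290,0],"twist":[0,0,0],"hand":1},
  {"dp":[-80,-290,0],"twist":[0,0,0],"hand":1},
  {"dp":[-80,-290,0],"twist":[0,0,0],"hand":1},
])

```text
clock: 2.55
tool_pos: [0.4132, 0.0578, 0.2609]
eef_rot: [0.001, 1.0, -0.0, 0.0]
contact_force: [0.4, -0.1, 0.8]
opening: 1.0
finger_force: 0.0
```

Call:
step_arm([
  {"dp":[-60,-280,0],"twist":[0,0,0.9],"hand":1},
  {"dp":[-60,-280,0],"twist":[0,0,0.9],"hand":1},
  {"dp":[-60,-280,0],"twist":[0,0,0.9],"hand":1},
  {"dp":[-60,-280,0],"twist":[0,0,0.9],"hand":1},
  {"dp":[-60,-280,0],"twist":[0,0,0.9],"hand":1},
])

```text
clock: 3.18
tool_pos: [0.4728, -0.2236, 0.2609]
eef_rot: [0.439, 0.898, -0.0, 0.001]
contact_force: [0.6, 0.6, 0.1]
opening: 0.997
finger_force: 0.0
```

```bash
python3 go.py 0.5015 -0.3857 0.22 8
```

```text
tcp [ 0.4728 -0.2236  0.2609] psi 37.9 tilt [ 0.001 -0.002 -1.   ] t 3.17 q [ 0.42  0.55 -0.11  1.88  0.09  0.72  0.92]
F [0.6 0.6 0.1] M [-0.    0.01 -0.03] open 0.997 ff 0.0
dp [-145.5  -77.    41.1] tw 0.522
```

Call:
step_arm([
  {"dp":[-146,-77,90],"twist":[0,0,0.522],"hand":1},
  {"dp":[-146,-77,90],"twist":[0,0,0.522],"hand":1},
  {"dp":[-146,-77,90],"twist":[0,0,0.522],"hand":1},
  {"dp":[-146,-77,90],"twist":[0,0,0.522],"hand":1},
  {"dp":[-146,-77,90],"twist":[0,0,0.522],"hand":1},
])

```text
clock: 3.8
tool_pos: [0.5034, -0.3808, 0.1706]
eef_rot: [0.652, 0.758, 0.001, -0.0]
contact_force: [-0.3, -0.2, 0.7]
opening: 0.999
finger_force: 0.0
```

```bash
python3 go.py 0.5015 -0.3857 0.106 8
```

```text
tcp [ 0.5034 -0.3808  0.1706] psi 8.6 tilt [-0.     0.001 -1.   ] t 3.8 q [ 0.56  0.81  0.02  1.63 -0.03  0.71  0.75]
F [-0.3 -0.2  0.7] M [-0.01  0.01 -0.01] open 0.999 ff 0.0
dp [-4.6 -2.6 64.6] tw 0.011
```

Call:
step_arm([
  {"dp":[0,0,35],"twist":[0,0,0],"hand":1},
  {"dp":[0,0,64],"twist":[0,0,0],"hand":1},
  {"dp":[0,0,64],"twist":[0,0,0],"hand":1},
  {"dp":[0,0,64],"twist":[0,0,0],"hand":-1},
  {"dp":[0,0,64],"twist":[0,0,0],"hand":-1},
], force=25)

```text
clock: 4.42
tool_pos: [0.5042, -0.3821, 0.1085]
eef_rot: [0.652, 0.758, 0.0, 0.001]
contact_force: [0.4, 0.1, -0.4]
opening: 0.801
finger_force: 0.0
```

Call:
step_arm([
  {"dp":[0,0,0],"twist":[0,0,0],"hand":-1},
  {"dp":[0,0,0],"twist":[0,0,0],"hand":-1},
  {"dp":[0,0,0],"twist":[0,0,0],"hand":-1},
], force=25)

```text
clock: 4.8
tool_pos: [0.5032, -0.3819, 0.1068]
eef_rot: [0.653, 0.758, 0.0, 0.0]
contact_force: [0.7, 0.0, 0.2]
opening: 0.456
finger_force: 0.0
```

```bash
python3 go.py 0.5015 -0.3857 0.106 8
```

```text
tcp [ 0.5032 -0.3819  0.1068] psi 8.5 tilt [ 0. -0. -1.] t 4.8 q [ 0.57  0.9   0.02  1.66 -0.02  0.58  0.75]
F [0.7 0.  0.2] M [-0.03  0.04 -0.05] open 0.456 ff 0.0
dp [-3.5 -2.3  0.8] tw 0.009
```

Call:
step_arm([
  {"dp":[-3.5,-2,0],"twist":[0,0,0],"hand":-1},
  {"dp":[-3.5,-2,0],"twist":[0,0,0],"hand":-1},
  {"dp":[-3.5,-2,0],"twist":[0,0,0],"hand":-1},
  {"dp":[-3.5,-2,0],"twist":[0,0,0],"hand":-1},
  {"dp":[-3.5,-2,0],"twist":[0,0,0],"hand":-1},
], force=25)

```text
clock: 5.42
tool_pos: [0.5032, -0.3858, 0.1067]
eef_rot: [0.652, 0.758, 0.001, 0.001]
contact_force: [5.2, -1.8, -4.7]
opening: 0.155
finger_force: 25.0
```

```bash
python3 go.py 0.5015 -0.3857 0.106 85.5
```

```text
tcp [ 0.5032 -0.3858  0.1067] psi 8.6 tilt [ 0.003 -0.001 -1.   ] t 5.42 q [ 0.57  0.9   0.02  1.66 -0.02  0.58  0.75]
F [ 5.2 -1.8 -4.7] M [-0.37 -1.01 -0.01] open 0.155 ff 25.0
dp [ 0.4 -1.7  0.7] tw -1.343
```

Call:
step_arm([
  {"dp":[0,1.5,0],"twist":[0,0,-0.14],"hand":-1},
  {"dp":[0,1.5,0],"twist":[0,0,-0.28],"hand":-1},
  {"dp":[0,1.5,0],"twist":[0,0,-0.42],"hand":-1},
  {"dp":[0,1.5,0],"twist":[0,0,-0.56],"hand":-1},
  {"dp":[0,1.5,0],"twist":[0,0,-0.7],"hand":-1},
])

```text
clock: 6.05
tool_pos: [0.5044, -0.3852, 0.1068]
eef_rot: [0.351, 0.936, 0.0, 0.001]
contact_force: [5.8, -0.1, -3.9]
opening: 0.158
finger_force: 25.0
```

```bash
python3 go.py 0.5025 -0.3857 0.106 85.5
```

```text
tcp [ 0.5044 -0.3852  0.1068] psi 48.9 tilt [ 0.002 -0.    -1.   ] t 6.05 q [ 0.67  0.9  -0.17  1.65  0.23  0.61  1.23]
F [ 5.8 -0.1 -3.9] M [-0.08 -0.98 -0.04] open 0.158 ff 25.0
dp [ 1.1 -1.6  0.8] tw -0.638
```

Call:
step_arm([
  {"dp":[0,0,0],"twist":[0,0,-0.14],"hand":-1},
  {"dp":[0,0,0],"twist":[0,0,-0.28],"hand":-1},
  {"dp":[0,0,0],"twist":[0,0,-0.42],"hand":-1},
  {"dp":[0,0,0],"twist":[0,0,-0.54],"hand":-1},
  {"dp":[0,0,0],"twist":[0,0,-0.62],"hand":-1},
])

```text
clock: 6.68
tool_pos: [0.5048, -0.3842, 0.1067]
eef_rot: [0.049, 0.999, 0.001, 0.001]
contact_force: [4.1, 0.8, -3.2]
opening: 0.156
finger_force: 25.0
```

```bash
python3 go.py 0.5025 -0.3857 0.106 85.5
```

```text
tcp [ 0.5048 -0.3842  0.1067] psi 84.4 tilt [ 0.003  0.001 -1.   ] t 6.67 q [ 0.76  0.91 -0.33  1.64  0.43  0.66  1.67]
F [ 4.1  0.8 -3.2] M [ 0.23 -1.07  0.01] open 0.156 ff 25.0
dp [ 2.2 -1.7  0.7] tw -0.019
```

No stop torque yet, so I'll creep further until the moment rises.

Call:
step_arm([
  {"dp":[0,0,0],"twist":[0,0,-0.03],"hand":-1},
  {"dp":[0,0,0],"twist":[0,0,-0.06],"hand":-1},
  {"dp":[0,0,0],"twist":[0,0,-0.06],"hand":-1},
])

```text
clock: 7.05
tool_pos: [0.5048, -0.3842, 0.1067]
eef_rot: [0.021, 1.0, 0.001, 0.001]
contact_force: [6.2, 1.5, -2.1]
opening: 0.157
finger_force: 25.0
```

```bash
python3 go.py
```

```text
tcp [ 0.5048 -0.3842  0.1067] psi 87.6 tilt [ 0.003  0.002 -1.   ] t 7.05 q [ 0.77  0.92 -0.35  1.64  0.45  0.66  1.71]
F [ 6.2  1.5 -2.1] M [ 0.3  -1.15 -0.45] open 0.157 ff 25.0
```

Call:
step_arm([
  {"dp":[0,0,0],"twist":[0,0,-0.03],"hand":-1},
  {"dp":[0,0,0],"twist":[0,0,-0.03],"hand":-1},
  {"dp":[0,0,0],"twist":[0,0,-0.03],"hand":-1},
])

```text
clock: 7.42
tool_pos: [0.5045, -0.3841, 0.1067]
eef_rot: [0.006, 1.0, 0.001, 0.001]
contact_force: [0.6, 2.5, 2.2]
opening: 0.168
finger_force: 2.6
```

```bash
python3 go.py
```

```text
tcp [ 0.5045 -0.3841  0.1067] psi 89.3 tilt [ 0.002  0.002 -1.   ] t 7.42 q [ 0.77  0.92 -0.35  1.64  0.46  0.66  1.74]
F [0.6 2.5 2.2] M [ 0.46 -0.43 -0.08] open 0.168 ff 2.6
```

Call:
step_arm([
  {"dp":[0,0,0],"twist":[0,0,0],"hand":-1},
  {"dp":[0,0,0],"twist":[0,0,0],"hand":-1},
  {"dp":[0,0,0],"twist":[0,0,0],"hand":-1},
  {"dp":[0,0,0],"twist":[0,0,-0.02],"hand":-1},
  {"dp":[0,0,0],"twist":[0,0,-0.02],"hand":-1},
], force=25)

```text
clock: 8.05
tool_pos: [0.5041, -0.3841, 0.1068]
eef_rot: [-0.004, 1.0, 0.001, 0.001]
contact_force: [5.1, 2.7, -1.0]
opening: 0.157
finger_force: 25.0
```

```bash
python3 go.py
```

```text
tcp [ 0.5041 -0.3841  0.1068] psi 90.5 tilt [ 0.001  0.002 -1.   ] t 8.05 q [ 0.77  0.92 -0.36  1.64  0.47  0.67  1.75]
F [ 5.1  2.7 -1. ] M [ 0.75 -0.92 -0.51] open 0.157 ff 25.0
```

Call:
step_arm([
  {"dp":[0,0,0],"twist":[0,0,0.03],"hand":0.0},
  {"dp":[0,0,0],"twist":[0,0,0.03],"hand":0.0},
  {"dp":[0,0,0],"twist":[0,0,0.03],"hand":0},
  {"dp":[0,0,-60],"twist":[0,0,0.03],"hand":0},
  {"dp":[0,0,-120],"twist":[0,0,0.03],"hand":1},
])

```text
clock: 8.68
tool_pos: [0.5022, -0.3855, 0.2274]
eef_rot: [0.011, 1.0, 0.0, -0.001]
contact_force: [1.1, -0.6, 0.4]
opening: 0.592
finger_force: 0.0
```

Call:
step_arm([
  {"dp":[50,80,0],"twist":[0,0,0],"hand":1},
  {"dp":[50,120,0],"twist":[0,0,0],"hand":1},
  {"dp":[50,160,0],"twist":[0,0,0],"hand":1},
  {"dp":[50,160,0],"twist":[0,0,0],"hand":1},
])

```text
clock: 9.18
tool_pos: [0.4566, -0.2206, 0.2273]
eef_rot: [0.007, 1.0, 0.001, -0.0]
contact_force: [0.8, -1.1, -0.5]
opening: 0.993
finger_force: 0.0
```

```bash
cat >> m.py <<'E'
def handle(s,c):
    C=cloud(s); x,y,z=C[...,0],C[...,1],C[...,2]; mx=s['pixels'].max(-1)
    d=np.hypot(x-c[0],y-c[1])
    m=(d>.072)&(d<.128)&(z>.05)&(z<.075)&(mx<80)&(x<c[0]-.03)
    P=C[m][:,:2]; q=P.mean(0)-c
    return np.degrees(np.arctan2(q[1],q[0])).round(1),m.sum(),rect(P)
E
python3 - <<'E'
from m import *
for n in ['top','side']:
    s=snap(n,n+'2'); print(n)
    o=measure(s,n)
    for k in ['grip','lid','rim','dial','ctl','plate']: print(k,o.get(k))
    print(handle(s,o['rim'][0]))
E
python3 go.py 0.652 0.010 0.2 70
```

```text
top
grip (array([0.6516991 , 0.01070441]), [np.float64(14.0), np.float64(64.0)], -20.04974365234375, np.float64(0.133), np.int64(136))
lid (((651.6159057617188, 10.164615631103516), 54.07499313354492), np.int64(773))
rim (array([0.64005669, 0.176315  ]), np.int64(198))
dial None
ctl (array([ 0.45496964, -0.37846579]), [np.float64(11.0), np.float64(80.0)], 83.42849731445312)
plate (array([0.65394354, 0.01243733]), [np.float64(178.0), np.float64(496.0)], -84.43156051635742)
(np.float64(-179.9), np.int64(105), (array([0.54243726, 0.17538857]), [np.float64(16.0), np.float64(50.0)], -2.8149948120117188))
side
grip (array([0.65470099, 0.00938963]), [np.float64(18.0), np.float64(56.0)], -24.021316528320312, np.float64(0.133), np.int64(80))
lid (((656.072998046875, 5.884493350982666), 54.62309265136719), np.int64(399))
rim (array([0.64227419, 0.17479609]), np.int64(20))
dial (array([ 0.50284869, -0.38583948]), [np.float64(15.0), np.float64(39.0)], -2.5936508178710938, np.float64(0.104), np.int64(85))
ctl (array([ 0.50186368, -0.38661603]), [np.float64(92.0), np.float64(100.0)], -3.9865036010742188)
plate (array([ 0.66264539, -0.02999245]), [np.float64(182.0), np.float64(414.0)], -85.01108312606812)
(np.float64(-179.9), np.int64(15), (array([0.52330328, 0.17707567]), [np.float64(10.0), np.float64(18.0)], -80.8804759979248))
tcp [ 0.4567 -0.225   0.2269] psi 88.8 tilt [-0.    -0.001 -1.   ] t 9.28 q [ 0.62  0.61 -0.41  1.94  0.38  0.66  1.53]
F [0.6 0.4 0.5] M [0.02 0.02 0.02] open 1.003 ff 0.0
dp [-190.3  239.1   26.6] tw 0.328
```

Call:
step_arm([
  {"dp":[-190,239,0],"twist":[0,0,0.34],"hand":1},
  {"dp":[-190,239,0],"twist":[0,0,0.34],"hand":1},
  {"dp":[-190,239,0],"twist":[0,0,0.34],"hand":1},
  {"dp":[-190,239,0],"twist":[0,0,0.34],"hand":1},
  {"dp":[-190,239,0],"twist":[0,0,0.34],"hand":1},
])

```text
clock: 9.9
tool_pos: [0.6538, 0.01, 0.2264]
eef_rot: [0.181, 0.983, -0.0, 0.0]
contact_force: [0.7, 0.3, -0.5]
opening: 1.004
finger_force: 0.0
```

Call:
step_arm([
  {"dp":[0,0,40],"twist":[0,0,0],"hand":1},
  {"dp":[0,0,40],"twist":[0,0,0],"hand":1},
  {"dp":[0,0,40],"twist":[0,0,0],"hand":1},
])

```text
clock: 10.28
tool_pos: [0.6523, 0.0081, 0.1873]
eef_rot: [0.181, 0.983, -0.001, 0.0]
contact_force: [0.5, -0.5, 0.4]
opening: 0.999
finger_force: 0.0
```

```bash
python3 go.py 0.652 0.010 0.132 69
```

```text
tcp [0.6523 0.0081 0.1873] psi 69.1 tilt [ 0.    -0.001 -1.   ] t 10.28 q [ 0.05  0.82 -0.25  1.54  0.26  0.82  0.9 ]
F [ 0.5 -0.5  0.4] M [-0.02 -0.02  0.  ] open 0.999 ff 0.0
dp [ 1.   1.8 55.3] tw 0.002
```

Call:
step_arm([
  {"dp":[1,2,30],"twist":[0,0,0],"hand":0},
  {"dp":[1,2,55],"twist":[0,0,0],"hand":-0.3},
  {"dp":[1,2,55],"twist":[0,0,0],"hand":-0.3},
  {"dp":[1,2,55],"twist":[0,0,0],"hand":-0.3},
  {"dp":[1,2,55],"twist":[0,0,0],"hand":-0.3},
], force=25)

```text
clock: 10.9
tool_pos: [0.6527, 0.0124, 0.1334]
eef_rot: [0.18, 0.984, 0.0, 0.001]
contact_force: [0.0, 0.6, 0.3]
opening: 0.454
finger_force: 0.0
```

Call:
step_arm([
  {"dp":[0,0,0],"twist":[0,0,0],"hand":-1},
  {"dp":[0,0,0],"twist":[0,0,0],"hand":-1},
  {"dp":[0,0,0],"twist":[0,0,0],"hand":-1},
  {"dp":[0,0,0],"twist":[0,0,0],"hand":-1},
  {"dp":[0,0,0],"twist":[0,0,0],"hand":-1},
], force=25)

```text
clock: 11.52
tool_pos: [0.6519, 0.013, 0.1318]
eef_rot: [0.18, 0.984, 0.0, 0.0]
contact_force: [0.4, 1.1, 1.4]
opening: 0.151
finger_force: 24.9
```

```bash
python3 go.py 0.671 -0.152 0.132 69; python3 - <<'E'
from m import *
for n in ['top','side']:
    o=measure(snap(n,n+'3'),n); print(o.get('lid'),o.get('grip'),o['plate'])
E
```

```text
tcp [0.6519 0.013  0.1318] psi 69.3 tilt [ 0.  0. -1.] t 11.53 q [ 0.03  0.89 -0.24  1.58  0.28  0.71  0.88]
F [0.4 1.1 1.4] M [ 0.23 -0.05  0.01] open 0.151 ff 24.9
dp [ -76.3 -147.6   -0.2] tw 0.005
(((635.2498779296875, 52.45576858520508), 26.4351749420166), np.int64(76)) None (array([0.63965454, 0.15351921]), [np.float64(177.0), np.float64(212.0)], -84.28532838821411)
(((652.8745727539062, 10.152750015258789), 55.22566604614258), np.int64(387)) (array([0.63643811, 0.00173877]), [np.float64(13.0), np.float64(43.0)], -45.192230224609375, np.float64(0.126), np.int64(26)) (array([0.65644061, 0.01191829]), [np.float64(181.0), np.float64(501.0)], -84.39591979980469)
```

Call:
step_arm([
  {"dp":[-5,-10,0],"twist":[0,0,0],"hand":-1},
  {"dp":[-13,-25,0],"twist":[0,0,0],"hand":-1},
  {"dp":[-21,-41,0],"twist":[0,0,0],"hand":-1},
  {"dp":[-29,-57,0],"twist":[0,0,0],"hand":-1},
  {"dp":[-37,-72,0],"twist":[0,0,0],"hand":-1},
])

```text
clock: 12.25
tool_pos: [0.6609, -0.0691, 0.1319]
eef_rot: [0.18, 0.984, 0.0, 0.0]
contact_force: [-1.2, 7.2, 10.7]
opening: 0.151
finger_force: 24.9
```

Call:
step_arm([
  {"dp":[-8,-15,0],"twist":[0,0,0],"hand":-1},
  {"dp":[-16,-31,0],"twist":[0,0,0],"hand":-1},
  {"dp":[-24,-47,0],"twist":[0,0,0],"hand":-1},
  {"dp":[-32,-63,0],"twist":[0,0,0],"hand":-1},
  {"dp":[-38,-73,0],"twist":[0,0,0],"hand":-1},
])

```text
clock: 12.88
tool_pos: [0.6704, -0.1511, 0.1319]
eef_rot: [0.18, 0.984, -0.0, -0.0]
contact_force: [-0.9, 3.3, 1.0]
opening: 0.154
finger_force: 24.9
```

Call:
step_arm([
  {"dp":[0,0,0],"twist":[0,0,0],"hand":-1},
  {"dp":[0,0,0],"twist":[0,0,0],"hand":-1},
])

```text
clock: 13.12
tool_pos: [0.6706, -0.1532, 0.1319]
eef_rot: [0.181, 0.983, -0.002, 0.001]
contact_force: [1.0, -3.3, 4.3]
opening: 0.153
finger_force: 25.0
```

```bash
python3 go.py 0.671 -0.152 0.132 69; python3 - <<'E'
from m import *
for n in ['top','side']:
    o=measure(snap(n,n+'4'),n); print(o.get('lid'),o.get('grip'),o['plate'])
E
```

```text
tcp [ 0.6706 -0.1532  0.1319] psi 69.1 tilt [ 0.001 -0.004 -1.   ] t 13.12 q [ 0.29  0.93 -0.27  1.45  0.31  0.8   1.12]
F [ 1.  -3.3  4.3] M [-0.68 -0.17  0.02] open 0.153 ff 25.0
dp [ 0.   1.3 -0.2] tw 0.003
(((668.02685546875, -155.8189697265625), 53.46542739868164), np.int64(410)) (array([ 0.65771875, -0.15110426]), [np.float64(29.0), np.float64(36.0)], 10.971430778503418, np.float64(0.132), np.int64(90)) (array([0.65345935, 0.01249393]), [np.float64(178.0), np.float64(497.0)], -84.57905197143555)
(((669.9090576171875, -157.3125), 55.80160903930664), np.int64(457)) (array([ 0.65462549, -0.16121309]), [np.float64(14.0), np.float64(39.0)], -68.02667236328125, np.float64(0.132), np.int64(26)) (array([0.65555054, 0.01123404]), [np.float64(181.0), np.float64(501.0)], -84.49132680892944)
```

Call:
step_arm([
  {"dp":[0,0,0],"twist":[0,0,0],"hand":-0.2},
  {"dp":[0,0,0],"twist":[0,0,0],"hand":-0.2},
  {"dp":[0,0,0],"twist":[0,0,0],"hand":-0.2},
  {"dp":[0,0,-50],"twist":[0,0,0],"hand":-0.2},
  {"dp":[0,0,-100],"twist":[0,0,0],"hand":1},
])

```text
clock: 13.85
tool_pos: [0.6699, -0.1489, 0.232]
eef_rot: [0.179, 0.984, 0.0, -0.001]
contact_force: [0.7, -0.5, 0.1]
opening: 0.498
finger_force: 0.0
```

Call:
step_arm([
  {"dp":[150,120,0],"twist":[0,0,-0.37],"hand":1},
  {"dp":[200,160,0],"twist":[0,0,-0.37],"hand":1},
  {"dp":[200,160,0],"twist":[0,0,-0.37],"hand":1},
  {"dp":[200,160,0],"twist":[0,0,-0.37],"hand":1},
  {"dp":[200,160,0],"twist":[0,0,-0.37],"hand":1},
])

```text
clock: 14.48
tool_pos: [0.5373, 0.0766, 0.2321]
eef_rot: [-0.009, 1.0, 0.001, -0.001]
contact_force: [1.0, -1.1, 0.5]
opening: 1.001
finger_force: 0.0
```

```bash
python3 - <<'E'
from m import *
for n in ['top','side']:
    s=snap(n,n+'5'); o=measure(s,n)
    for k in ['lid','grip','plate','rim']: print(k,o.get(k))
    print(handle(s,o['rim'][0]))
    for b in bases(s): print(b)
E
python3 go.py
```

```text
lid (((670.4320068359375, -156.0625457763672), 53.45549392700195), np.int64(603))
grip (array([ 0.66959625, -0.15390353]), [np.float64(11.0), np.float64(63.0)], -20.676162719726562, np.float64(0.133), np.int64(109))
plate (array([0.65350702, 0.01221616]), [np.float64(177.0), np.float64(497.0)], -84.27441930770874)
rim (array([0.63820467, 0.17563946]), np.int64(72))
(np.float64(179.6), np.int64(78), (array([0.5368894 , 0.17584924]), [np.float64(15.0), np.float64(38.0)], -3.4554214477539062))
lid (((673.16796875, -155.4413604736328), 55.13383483886719), np.int64(546))
grip (array([ 0.6709422 , -0.15730519]), [np.float64(13.0), np.float64(60.0)], -24.122413635253906, np.float64(0.134), np.int64(110))
plate (array([0.65628668, 0.01057907]), [np.float64(181.0), np.float64(498.0)], -84.35509204864502)
rim (array([0.64219142, 0.17638865]), np.int64(129))
(np.float64(-178.1), np.int64(54), (array([0.54437445, 0.17315886]), [np.float64(15.0), np.float64(48.0)], -3.9128570556640625))
(array([0.4289, 0.2293]), np.float64(-14.9), np.int32(1771), array([29., 64.]))
(array([ 0.4406, -0.245 ]), np.float64(-18.2), np.int32(2081), array([28., 72.]))
(array([ 0.4417, -0.134 ]), np.float64(3.6), np.int32(2142), array([28., 75.]))
(array([0.444 , 0.1188]), np.float64(-5.4), np.int32(1967), array([29., 69.]))
(array([ 0.4677, -0.3694]), np.float64(-80.4), np.int32(1504), array([37., 81.]))
(array([ 0.5312, -0.3362]), np.float64(73.8), np.int32(2079), array([37., 54.]))
tcp [0.5397 0.0719 0.2319] psi 90.6 tilt [-0. -0. -1.] t 14.57 q [ 0.01  0.64 -0.38  1.84  0.34  0.73  1.03]
F [-0.3  0.1  0.6] M [0.06 0.01 0.01] open 0.999 ff 0.0
```

Call:
step_arm([
  {"dp":[101,53,60],"twist":[0,0,0.21],"hand":0},
  {"dp":[101,53,150],"twist":[0,0,0.21],"hand":0},
  {"dp":[101,53,150],"twist":[0,0,0.21],"hand":0},
  {"dp":[101,53,150],"twist":[0,0,0.21],"hand":0},
  {"dp":[101,53,150],"twist":[0,0,0.21],"hand":0},
])

```text
clock: 15.2
tool_pos: [0.4402, 0.1221, 0.0818]
eef_rot: [0.101, 0.995, -0.0, 0.001]
contact_force: [0.2, -0.2, 0.4]
opening: 0.506
finger_force: 0.0
```

```bash
python3 go.py 0.439 0.1235 0.0245 78.6
```

```text
tcp [0.4402 0.1221 0.0818] psi 78.3 tilt [ 0.001 -0.001 -1.   ] t 15.2 q [-0.33  0.83 -0.07  2.2   0.44  0.13  0.56]
F [ 0.2 -0.2  0.4] M [ 0.05 -0.08 -0.07] open 0.506 ff 0.0
dp [ 1.5  1.2 57.3] tw -0.004
```

Call:
step_arm([
  {"dp":[1,1,40],"twist":[0,0,0],"hand":0},
  {"dp":[1,1,57],"twist":[0,0,0],"hand":0},
  {"dp":[1,1,57],"twist":[0,0,0],"hand":-1},
  {"dp":[1,1,57],"twist":[0,0,0],"hand":-1},
  {"dp":[1,1,57],"twist":[0,0,0],"hand":-1},
], force=30)

```text
clock: 15.82
tool_pos: [0.4421, 0.1235, 0.028]
eef_rot: [0.102, 0.995, 0.002, 0.005]
contact_force: [-6.0, -2.2, 41.6]
opening: 0.261
finger_force: 30.0
```

Call:
step_arm([
  {"dp":[0,0,0],"twist":[0,0,0],"hand":-1},
  {"dp":[0,0,-50],"twist":[0,0,0],"hand":-1},
  {"dp":[0,0,-100],"twist":[0,0,0],"hand":-1},
  {"dp":[0,0,-120],"twist":[0,0,0],"hand":-1},
  {"dp":[0,0,-120],"twist":[0,0,0],"hand":-1},
], force=30)

```text
clock: 16.45
tool_pos: [0.4421, 0.1241, 0.1503]
eef_rot: [0.103, 0.995, 0.003, 0.005]
contact_force: [0.9, -0.1, -0.3]
opening: 0.263
finger_force: 30.0
```

```bash
python3 go.py 0.640 0.152 0.13 90
```

```text
tcp [0.4421 0.1241 0.1503] psi 78.1 tilt [ 0.011  0.005 -1.   ] t 16.45 q [-0.02  0.73 -0.56  2.15  0.87  0.49  0.1 ]
F [ 0.9 -0.1 -0.3] M [ 0.01  0.03 -0.  ] open 0.263 ff 30.0
dp [-187.7   67.9   22.7] tw -0.207
```

```bash
python3 - <<'E'
from h import *
s=snap('side','sg'); t=snap('top')
u,v=w2px(s,[0.442,0.124,0.13])[0].astype(int); a=s['pixels'][v-50:v+50,u-50:u+50,::-1]
u,v=w2px(t,[0.442,0.124,0.13])[0].astype(int); b=t['pixels'][v-50:v+50,u-50:u+50,::-1]
cv2.imwrite('pics/sg1.png',cv2.resize(np.hstack([a,b]),None,fx=4,fy=4,interpolation=cv2.INTER_CUBIC))
E
```

```text
(no output)
```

View pics/sg1.png

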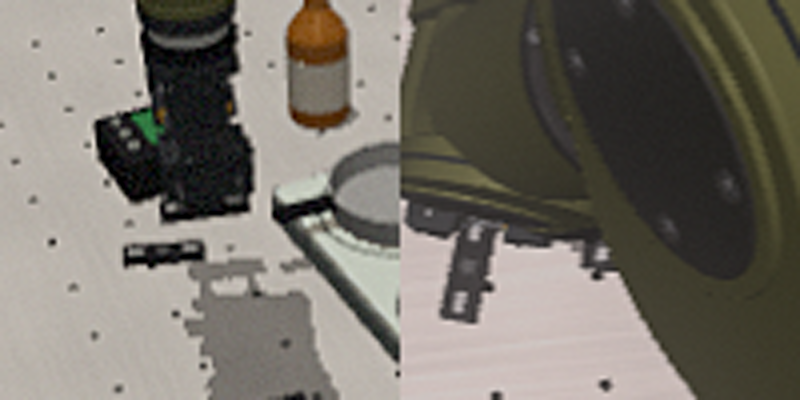

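```bash
python3 - <<'E'
s=open('go.py').read()
s=s.replace("np.radians(psi-a[3]).round(3))","(lambda p:R.from_matrix(M.T@np.array([[-np.sin(p),np.cos(p),0],[np.cos(p),np.sin(p),0],[0,0,-1]]).T).as_rotvec().round(3))(np.radians(a[3])))")
open('go.py','w').write(s)
E
python3 go.py 0.643 0.152 0.13 90
```

```text
tcp [0.4407 0.1225 0.1466] psi 78.2 tilt [ 0.006  0.    -1.   ] t 16.55 q [-0.03  0.73 -0.55  2.16  0.87  0.48  0.1 ]
F [-0.5  0.1 -0.9] M [-0.03  0.01 -0.03] open 0.263 ff 30.0
dp [-191.9   70.3   17.9] tw [ 0.001  0.006 -0.207]
```

Call:
step_arm([
  {"dp":[-50,18,0],"twist":[0,0,-0.1],"hand":-1},
  {"dp":[-100,36,0],"twist":[0,0,-0.2],"hand":-1},
  {"dp":[-150,54,0],"twist":[0,0,-0.207],"hand":-1},
  {"dp":[-192,70,0],"twist":[0,0.006,-0.207],"hand":-1},
  {"dp":[-192,70,18],"twist":[0,0.006,-0.207],"hand":-1},
])

```text
clock: 17.18
tool_pos: [0.6445, 0.1534, 0.1261]
eef_rot: [-0.0, 1.0, -0.0, -0.0]
contact_force: [-0.7, -0.4, -0.4]
opening: 0.267
finger_force: 30.0
```

Call:
step_arm([
  {"dp":[0,0,20],"twist":[0,0,0],"hand":-1},
  {"dp":[0,0,20],"twist":[0,0,0],"hand":-1},
  {"dp":[0,0,20],"twist":[0,0,0],"hand":-1},
])

```text
clock: 17.55
tool_pos: [0.6391, 0.1544, 0.1067]
eef_rot: [-0.003, 1.0, 0.0, -0.003]
contact_force: [-0.2, -0.1, -0.0]
opening: 0.261
finger_force: 30.0
```

```bash
python3 go.py 0.643 0.152 0.069 90
python3 - <<'E'
from m import *
s=snap('side','s6'); o=measure(s,'side'); print(o['rim'],o['lid'])
E
```

```text
tcp [0.6391 0.1544 0.1067] psi 90.4 tilt [-0.007 -0.    -1.   ] t 17.55 q [ 0.04  1.01 -0.7   1.55  0.78  0.88  0.64]
F [-0.2 -0.1 -0. ] M [ 0.05  0.   -0.02] open 0.261 ff 30.0
dp [-4.1 -2.4 37.7] tw [ 0.    -0.007  0.006]
(array([0.6438701 , 0.17666184]), np.int64(114)) (((656.7958984375, -17.811790466308594), 193.6318817138672), np.int64(585))
```

Call:
step_arm([
  {"dp":[-2,-2,12],"twist":[0,0,0],"hand":-1},
  {"dp":[-2,-2,24],"twist":[0,0,0],"hand":-1},
  {"dp":[-2,-2,34],"twist":[0,0,0],"hand":-1},
  {"dp":[-2,-2,34],"twist":[0,0,0],"hand":-1},
])

```text
clock: 18.1
tool_pos: [0.6409, 0.1521, 0.0714]
eef_rot: [-0.003, 1.0, -0.0, -0.004]
contact_force: [-0.1, 1.1, -0.5]
opening: 0.262
finger_force: 30.0
```

```bash
python3 go.py 0.643 0.152 0.069 90
python3 - <<'E'
from h import *
s=snap('side','s7');u,v=w2px(s,[0.62,0.15,0.06])[0].astype(int); a=s['pixels'][v-50:v+50,u-60:u+60,::-1]
cv2.imwrite('pics/s7c.png',cv2.resize(a,None,fx=5,fy=5,interpolation=cv2.INTER_CUBIC))
E
```

```text
tcp [0.6409 0.1521 0.0714] psi 90.3 tilt [-0.008 -0.    -1.   ] t 18.1 q [ 0.03  1.06 -0.67  1.55  0.81  0.83  0.62]
F [-0.1  1.1 -0.5] M [0.01 0.01 0.  ] open 0.262 ff 30.0
dp [-2.1 -0.2  2.4] tw [-0.    -0.008  0.005]
```

View pics/s7c.png

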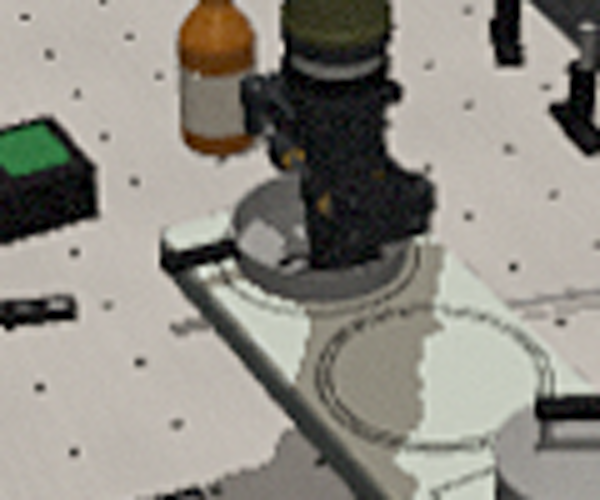

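The side crop shows the gripper inside the pan at (345,240) and the base end inside the wall at (290,262). The pan is still on its ring.

Call:
step_arm([
  {"dp":[-2,0,3],"twist":[0,0,0],"hand":-1},
  {"dp":[-2,0,3],"twist":[0,0,0],"hand":-1},
  {"dp":[-2,0,3],"twist":[0,0,0],"hand":-0.3},
  {"dp":[-2,0,3],"twist":[0,0,0],"hand":-0.3},
  {"dp":[-2,0,-30],"twist":[0,0,0],"hand":-0.3},
])

```text
clock: 18.77
tool_pos: [0.6423, 0.1514, 0.1008]
eef_rot: [-0.003, 1.0, -0.001, -0.005]
contact_force: [-0.2, -0.9, 0.1]
opening: 0.349
finger_force: 0.0
```

Call:
step_arm([
  {"dp":[0,0,-50],"twist":[0,0,0],"hand":0},
  {"dp":[200,60,-50],"twist":[0,0,0.28],"hand":0},
  {"dp":[200,60,-50],"twist":[0,0,0.28],"hand":0},
  {"dp":[200,60,-50],"twist":[0,0,0.28],"hand":0},
  {"dp":[200,80,-50],"twist":[0,0,0.28],"hand":0},
])

```text
clock: 19.4
tool_pos: [0.4401, 0.2306, 0.1544]
eef_rot: [0.136, 0.991, -0.001, -0.004]
contact_force: [0.5, 0.1, -0.4]
opening: 0.498
finger_force: 0.0
```

```bash
cat >> m.py <<'E'
def inpan(s,c):
    X,Y=np.meshgrid(np.arange(-.07,.07,.001)+c[0],np.arange(-.07,.07,.001)+c[1],indexing='ij')
    p=w2px(s,np.stack([X,Y,0*X+.047],-1).reshape(-1,3)).reshape(X.shape+(2,)).astype(np.float32)
    w=cv2.remap(s['pixels'],p[...,0],p[...,1],cv2.INTER_LINEAR)
    m=(w.max(-1)<75).astype(np.uint8); m=cv2.morphologyEx(m,cv2.MORPH_CLOSE,np.ones((7,7))); m=cv2.morphologyEx(m,cv2.MORPH_OPEN,np.ones((7,7)))
    k,l,st,cc=cv2.connectedComponentsWithStats(m)
    return [(np.argwhere(l==i).mean(0)/1000-.07+c,st[i,4],rect(np.argwhere(l==i)/1000.)[1:]) for i in range(1,k) if st[i,4]>300]
E
python3 - <<'E'
from m import *
for n in ['top','side']:
    s=snap(n,n+'8'); o=measure(s,n); print(n,o['rim'],inpan(s,[.641,.1765])); print(bases(s))
E
python3 go.py 0.4275 0.234 0.08 74.4
```

```text
tcp [0.4381 0.2367 0.1552] psi 74.8 tilt [-0.008  0.005 -1.   ] t 19.45 q [-0.22  0.76 -0.6   2.02  0.75  0.59 -0.04]
F [-2.8  3.4  0.9] M [0.25 0.18 0.  ] open 0.499 ff 0.0
dp [ 8.8 -5.6 75.2] tw [ 0.003 -0.009  0.006]
  return _methods._mean(a, axis=axis, dtype=dtype,
  ret = um.true_divide(
Traceback (most recent call last):
  File "m.py", line 23, in measure
    o['rim']=(circ(C[m][:,:2],.0665),m.sum())
              ~~~~^^^^^^^^^^^^^^^^^^
  File "m.py", line 5, in circ
    return least_squares(f,np.median(P,0),loss='soft_l1',f_scale=.003).x
           ~~~~~~~~~~~~~^^^^^^^^^^^^^^^^^^^^^^^^^^^^^^^^^^^^^^^^^^^^^^
ValueError: Initial guess is outside of provided bounds
```

Call:
step_arm([
  {"dp":[9,-5,40],"twist":[0.003,-0.009,0.006],"hand":0},
  {"dp":[9,-5,75],"twist":[0.003,-0.009,0.006],"hand":0},
  {"dp":[9,-5,75],"twist":[0.003,-0.009,0.006],"hand":0},
  {"dp":[9,-5,75],"twist":[0.003,-0.009,0.006],"hand":0},
])

```text
clock: 19.95
tool_pos: [0.4339, 0.2296, 0.0799]
eef_rot: [0.14, 0.99, -0.002, 0.002]
contact_force: [0.0, 0.1, 1.1]
opening: 0.496
finger_force: 0.0
```

```bash
sed -i "s/^    o\['rim'\]=/    if m.sum()>10: o['rim']=/" m.py
python3 - <<'E'
from m import *
s=snap('side','s8'); o=measure(s,'side'); print(o.get('rim'),inpan(s,np.array([.641,.1765]))); print(bases(s))
E
python3 go.py 0.4275 0.2345 0.0275 74.4
```

```text
(array([0.64259122, 0.17665871]), np.int64(144)) [(array([0.61215586, 0.14231635]), np.int32(2483), ([np.float64(59.0), np.float64(137.0)], -38.290164947509766)), (array([0.64842753, 0.1499317 ]), np.int32(959), ([np.float64(24.0), np.float64(49.0)], 0.0))]
[(array([0.4343, 0.2298]), np.float64(-8.4), np.int32(2407), array([36., 67.])), (array([ 0.44  , -0.0129]), np.float64(-1.1), np.int32(2205), array([30., 74.])), (array([ 0.4405, -0.2449]), np.float64(-18.3), np.int32(2077), array([28., 72.])), (array([ 0.4417, -0.1339]), np.float64(3.5), np.int32(2153), array([29., 75.])), (array([ 0.4672, -0.3679]), np.float64(-83.9), np.int32(1498), array([34., 83.])), (array([ 0.5311, -0.336 ]), np.float64(74.5), np.int32(2095), array([37., 55.]))]
tcp [0.4341 0.2296 0.0801] psi 73.9 tilt [ 0.004 -0.003 -1.   ] t 20.0 q [-0.34  0.87 -0.41  2.09  0.95  0.38 -0.24]
F [ 0.3 -0.1 -0.4] M [ 0.02 -0.05  0.04] open 0.499 ff 0.0
dp [ 7.9  3.  52.6] tw [-0.002  0.004 -0.009]
```

Call:
step_arm([
  {"dp":[7,3,30],"twist":[0,0,0],"hand":0},
  {"dp":[7,3,52],"twist":[0,0,0],"hand":0},
  {"dp":[7,3,52],"twist":[0,0,0],"hand":0},
  {"dp":[7,3,52],"twist":[0,0,0],"hand":-1},
  {"dp":[7,3,52],"twist":[0,0,0],"hand":-1},
], force=30)

```text
clock: 20.62
tool_pos: [0.4282, 0.234, 0.0281]
eef_rot: [0.14, 0.99, -0.001, 0.002]
contact_force: [0.9, -0.0, 0.5]
opening: 0.296
finger_force: 0.1
```

Call:
step_arm([
  {"dp":[0,0,0],"twist":[0,0,0],"hand":-1},
  {"dp":[0,0,0],"twist":[0,0,0],"hand":-1},
])

```text
clock: 20.88
tool_pos: [0.4282, 0.234, 0.0279]
eef_rot: [0.14, 0.99, -0.001, 0.002]
contact_force: [0.0, 0.7, 6.5]
opening: 0.27
finger_force: 30.0
```

```bash
python3 go.py 0.4275 0.2345 0.0275 74.4
```

```text
tcp [0.4282 0.234  0.0279] psi 73.9 tilt [ 0.004 -0.003 -1.   ] t 20.88 q [-0.46  0.95 -0.23  2.11  1.11  0.21 -0.4 ]
F [0.  0.7 6.5] M [ 0.03 -0.05 -0.05] open 0.27 ff 30.0
dp [0.8 0.3 0.4] tw [-0.002  0.004 -0.009]
```

Call:
step_arm([
  {"dp":[0,0,-50],"twist":[0,0,0],"hand":-1},
  {"dp":[0,0,-100],"twist":[0,0,0],"hand":-1},
  {"dp":[0,0,-110],"twist":[0,0,0],"hand":-1},
  {"dp":[0,0,-110],"twist":[0,0,0],"hand":-1},
])

```text
clock: 21.38
tool_pos: [0.4276, 0.2337, 0.1372]
eef_rot: [0.14, 0.99, -0.002, 0.002]
contact_force: [-0.6, -0.5, 0.0]
opening: 0.266
finger_force: 30.0
```

```bash
python3 go.py 0.642 0.201 0.12 90
```

```text
tcp [0.4276 0.2337 0.1372] psi 73.9 tilt [ 0.003 -0.005 -1.   ] t 21.38 q [-0.26  0.78 -0.56  2.07  0.83  0.53 -0.14]
F [-0.6 -0.5  0. ] M [-0.03 -0.05  0.01] open 0.266 ff 30.0
dp [-215.    28.2   17.9] tw [-0.004  0.003 -0.282]
```

Call:
step_arm([
  {"dp":[-54,7,0],"twist":[0,0,-0.1],"hand":-1},
  {"dp":[-108,14,0],"twist":[0,0,-0.2],"hand":-1},
  {"dp":[-162,21,0],"twist":[0,0,-0.282],"hand":-1},
  {"dp":[-215,28,0],"twist":[-0.004,0.003,-0.282],"hand":-1},
  {"dp":[-215,28,18],"twist":[-0.004,0.003,-0.282],"hand":-1},
])

```text
clock: 22.0
tool_pos: [0.646, 0.1989, 0.1173]
eef_rot: [0.003, 1.0, -0.001, 0.002]
contact_force: [-0.9, -0.9, -1.2]
opening: 0.269
finger_force: 30.0
```

Call:
step_arm([
  {"dp":[0,0,15],"twist":[0,0,0],"hand":-1},
  {"dp":[0,0,15],"twist":[0,0,0],"hand":-1},
])

```text
clock: 22.25
tool_pos: [0.6386, 0.2015, 0.1018]
eef_rot: [-0.002, 1.0, -0.001, -0.003]
contact_force: [-0.1, -0.1, -0.3]
opening: 0.268
finger_force: 30.0
```

```bash
python3 go.py 0.6415 0.201 0.068 90
```

```text
tcp [0.6386 0.2015 0.1018] psi 90.3 tilt [-0.006 -0.003 -1.   ] t 22.25 q [-0.03  1.04 -0.71  1.51  0.79  0.91  0.57]
F [-0.1 -0.1 -0.3] M [0.01 0.03 0.02] open 0.268 ff 30.0
dp [-3.1 -0.4 33.8] tw [-0.003 -0.006  0.005]
```

Call:
step_arm([
  {"dp":[-2,0,14],"twist":[0,0,0],"hand":-1},
  {"dp":[-2,0,26],"twist":[0,0,0],"hand":-1},
  {"dp":[-2,0,33],"twist":[0,0,0],"hand":-1},
  {"dp":[-2,0,33],"twist":[0,0,0],"hand":-1},
])

```text
clock: 22.75
tool_pos: [0.6432, 0.2012, 0.0708]
eef_rot: [-0.001, 1.0, -0.0, -0.001]
contact_force: [0.1, -0.8, -0.7]
opening: 0.266
finger_force: 30.0
```

```bash
python3 go.py 0.6415 0.201 0.068 90
```

```text
tcp [0.6432 0.2012 0.0708] psi 90.1 tilt [-0.002 -0.001 -1.   ] t 22.75 q [-0.03  1.08 -0.69  1.51  0.82  0.87  0.55]
F [ 0.1 -0.8 -0.7] M [ 0.03  0.02 -0.02] open 0.266 ff 30.0
dp [ 1.7 -0.2  2.8] tw [-0.001 -0.002  0.001]
```

Call:
step_arm([
  {"dp":[0,0,1],"twist":[0,0,0],"hand":-0.3},
  {"dp":[0,0,1],"twist":[0,0,0],"hand":-0.3},
  {"dp":[0,0,-30],"twist":[0,0,0],"hand":-0.3},
  {"dp":[0,0,-60],"twist":[0,0,0],"hand":0},
  {"dp":[0,0,-90],"twist":[0,0,0],"hand":0},
])

```text
clock: 23.38
tool_pos: [0.6437, 0.2015, 0.1629]
eef_rot: [-0.001, 1.0, 0.0, -0.0]
contact_force: [0.1, 0.1, -0.4]
opening: 0.502
finger_force: 0.0
```

Call:
step_arm([
  {"dp":[200,-210,0],"twist":[0,0,0.02],"hand":0},
  {"dp":[200,-210,0],"twist":[0,0,0.02],"hand":0},
  {"dp":[200,-210,0],"twist":[0,0,0.02],"hand":0},
  {"dp":[200,-210,0],"twist":[0,0,0.02],"hand":0},
  {"dp":[200,-210,0],"twist":[0,0,0.02],"hand":0},
])

```text
clock: 24.0
tool_pos: [0.4417, -0.0113, 0.1621]
eef_rot: [0.01, 1.0, -0.001, -0.001]
contact_force: [0.4, -0.7, 0.5]
opening: 0.5
finger_force: 0.0
```

```bash
python3 - <<'E'
from m import *
for n in ['top','side']:
    s=snap(n,n+'9'); o=measure(s,n); print(o.get('rim'),o.get('lid')); print(inpan(s,np.array([.641,.1765])))
E
python3 go.py 0.4385 -0.0095 0.07 89
```

```text
(array([0.63802828, 0.17624277]), np.int64(262)) (((669.9957885742188, -155.31527709960938), 53.48074722290039), np.int64(744))
[]
(array([0.64330513, 0.17661966]), np.int64(148)) (((671.584228515625, -157.47970581054688), 55.683982849121094), np.int64(543))
[(array([0.58812565, 0.15969257]), np.int32(1345), ([np.float64(26.0), np.float64(93.0)], -68.03943824768066)), (array([0.64114035, 0.19432632]), np.int32(1710), ([np.float64(29.0), np.float64(74.0)], 0.0)), (array([0.64796158, 0.14962733]), np.int32(911), ([np.float64(23.0), np.float64(48.0)], 0.0)), (array([0.65972285, 0.11937453]), np.int32(534), ([np.float64(16.0), np.float64(45.0)], 14.470293045043945))]
tcp [ 0.4401 -0.0132  0.1618] psi 88.7 tilt [-0.005 -0.005 -1.   ] t 24.1 q [ 0.35  0.72 -0.7   2.18  0.92  0.57  0.51]
F [-0.3  0.3 -0.1] M [-0.01 -0.06 -0.01] open 0.5 ff 0.0
dp [ 1.3  4.2 91.8] tw [-0.005 -0.005 -0.005]
```

Call:
step_arm([
  {"dp":[1,2,60],"twist":[-0.005,-0.005,-0.005],"hand":0},
  {"dp":[1,2,100],"twist":[-0.005,-0.005,-0.005],"hand":0},
  {"dp":[1,2,100],"twist":[-0.005,-0.005,-0.005],"hand":0},
  {"dp":[1,2,100],"twist":[-0.005,-0.005,-0.005],"hand":0},
])

```text
clock: 24.6
tool_pos: [0.444, -0.006, 0.0627]
eef_rot: [0.007, 1.0, 0.003, 0.003]
contact_force: [0.5, -0.2, 0.5]
opening: 0.501
finger_force: 0.0
```

```bash
python3 - <<'E'
from m import *
s=snap('top','t10'); print(bases(s))
E
python3 go.py 0.4385 -0.0095 0.028 88.8
```

```text
[]
tcp [ 0.4441 -0.0062  0.063 ] psi 89.2 tilt [ 0.007  0.006 -1.   ] t 24.65 q [ 0.16  0.89 -0.4   2.23  1.4   0.31  0.07]
F [ 0.1 -0.7  0.8] M [ 0.07 -0.04  0.04] open 0.498 ff 0.0
dp [ 5.8 -3.6 34.9] tw [0.006 0.007 0.007]
```

Call:
step_arm([
  {"dp":[5,-3,18],"twist":[0.003,0.003,0.007],"hand":0},
  {"dp":[5,-3,35],"twist":[0.003,0.003,0.007],"hand":0},
  {"dp":[5,-3,35],"twist":[0.003,0.003,0.007],"hand":0},
], force=30)

```text
clock: 25.02
tool_pos: [0.4387, -0.0096, 0.0272]
eef_rot: [0.011, 1.0, 0.001, 0.001]
contact_force: [-0.3, 0.3, 0.6]
opening: 0.496
finger_force: 0.0
```

```bash
python3 go.py 0.4385 -0.0095 0.028 88.8
```

```text
tcp [ 0.4387 -0.0096  0.0272] psi 88.8 tilt [ 0.003  0.003 -1.   ] t 25.02 q [ 0.16  0.97 -0.39  2.25  1.68  0.32 -0.21]
F [-0.3  0.3  0.6] M [-0.01  0.    0.01] open 0.496 ff 0.0
dp [ 0.2  0.1 -0.8] tw [ 0.003  0.003 -0.001]
```

Call:
step_arm([
  {"dp":[0,0,0],"twist":[0,0,0],"hand":-1},
  {"dp":[0,0,0],"twist":[0,0,0],"hand":-1},
  {"dp":[0,0,0],"twist":[0,0,0],"hand":-1},
  {"dp":[0,0,0],"twist":[0,0,0],"hand":-1},
], force=30)

```text
clock: 25.52
tool_pos: [0.4386, -0.0096, 0.0275]
eef_rot: [0.01, 1.0, 0.001, 0.002]
contact_force: [0.7, -0.5, 7.2]
opening: 0.272
finger_force: 30.0
```

```bash
python3 go.py 0.4385 -0.0095 0.028 88.8
```

```text
tcp [ 0.4386 -0.0096  0.0275] psi 88.8 tilt [ 0.003  0.001 -1.   ] t 25.52 q [ 0.16  0.97 -0.39  2.25  1.68  0.32 -0.21]
F [ 0.7 -0.5  7.2] M [-0.03 -0.05 -0.03] open 0.272 ff 30.0
dp [ 0.1  0.1 -0.5] tw [0.002 0.003 0.   ]
```

Call:
step_arm([
  {"dp":[0,0,-50],"twist":[0,0,0],"hand":-1},
  {"dp":[0,0,-100],"twist":[0,0,0],"hand":-1},
  {"dp":[0,0,-110],"twist":[0,0,0],"hand":-1},
  {"dp":[0,0,-110],"twist":[0,0,0],"hand":-1},
])

```text
clock: 26.02
tool_pos: [0.439, -0.0095, 0.139]
eef_rot: [0.011, 1.0, 0.001, 0.003]
contact_force: [0.9, -0.7, -0.2]
opening: 0.272
finger_force: 30.0
```

```bash
python3 go.py 0.665 0.1765 0.138 0
```

```text
tcp [ 0.439  -0.0095  0.139 ] psi 88.8 tilt [ 0.007  0.003 -1.   ] t 26.02 q [ 0.24  0.73 -0.52  2.21  0.94  0.42  0.49]
F [ 0.9 -0.7 -0.2] M [ 0.02 -0.05  0.05] open 0.272 ff 30.0
dp [-221.9  190.7    3. ] tw [0.007 0.003 1.549]
```

Call:
step_arm([
  {"dp":[-44,38,0],"twist":[0,0,0.18],"hand":-1},
  {"dp":[-89,76,0],"twist":[0,0,0.36],"hand":-1},
  {"dp":[-133,115,0],"twist":[0,0,0.54],"hand":-1},
  {"dp":[-178,153,0],"twist":[0,0,0.72],"hand":-1},
  {"dp":[-222,191,0],"twist":[0,0,0.9],"hand":-1},
])

```text
clock: 26.65
tool_pos: [0.6647, 0.1769, 0.1355]
eef_rot: [0.447, 0.895, -0.0, 0.0]
contact_force: [1.2, -0.3, -0.2]
opening: 0.27
finger_force: 30.0
```

Call:
step_arm([
  {"dp":[0,0,0],"twist":[0,0,0.18],"hand":-1},
  {"dp":[0,0,0],"twist":[0,0,0.36],"hand":-1},
  {"dp":[0,0,0],"twist":[0,0,0.54],"hand":-1},
  {"dp":[0,0,0],"twist":[0,0,0.65],"hand":-1},
  {"dp":[0,0,0],"twist":[0,0,0.65],"hand":-1},
])

```text
clock: 27.28
tool_pos: [0.6632, 0.1761, 0.1358]
eef_rot: [0.707, 0.708, -0.0, 0.001]
contact_force: [0.4, 0.2, -0.7]
opening: 0.268
finger_force: 30.0
```

```bash
python3 go.py 0.665 0.1765 0.076 0
```

```text
tcp [0.6632 0.1761 0.1358] psi 0.1 tilt [ 0.    -0.001 -1.   ] t 27.27 q [-0.2   0.92 -0.25  1.46  0.28  0.8  -0.55]
F [ 0.4  0.2 -0.7] M [-0.05 -0.01 -0.01] open 0.268 ff 30.0
dp [ 0.5  1.8 59.8] tw [0.    0.001 0.002]
```

Call:
step_arm([
  {"dp":[0,1,25],"twist":[0,0,0],"hand":-1},
  {"dp":[0,1,45],"twist":[0,0,0],"hand":-1},
  {"dp":[0,1,56],"twist":[0,0,0],"hand":-1},
  {"dp":[0,1,58],"twist":[0,0,0],"hand":-1},
  {"dp":[0,1,58],"twist":[0,0,0],"hand":-1},
])

```text
clock: 27.9
tool_pos: [0.6652, 0.1767, 0.0796]
eef_rot: [0.707, 0.707, 0.001, 0.0]
contact_force: [0.2, -0.4, 0.1]
opening: 0.27
finger_force: 30.0
```

```bash
python3 go.py 0.665 0.1765 0.0755 0
```

```text
tcp [0.6652 0.1767 0.0796] psi 0.0 tilt [ 0.002  0.002 -1.   ] t 27.9 q [-0.21  1.   -0.23  1.47  0.3   0.7  -0.57]
F [ 0.2 -0.4  0.1] M [-0.06  0.05  0.02] open 0.27 ff 30.0
dp [-0.2 -0.2  4.1] tw [ 0.002 -0.002  0.   ]
```

Call:
step_arm([
  {"dp":[0,0,1],"twist":[0,0,0],"hand":-0.3},
  {"dp":[0,0,1],"twist":[0,0,0],"hand":-0.3},
  {"dp":[0,0,-30],"twist":[0,0,0],"hand":-0.3},
  {"dp":[0,0,-60],"twist":[0,0,0],"hand":0},
  {"dp":[0,0,-70],"twist":[0,0,0],"hand":0},
])

```text
clock: 28.52
tool_pos: [0.666, 0.177, 0.1517]
eef_rot: [0.707, 0.707, 0.003, 0.001]
contact_force: [0.4, -0.3, 0.0]
opening: 0.497
finger_force: 0.0
```

Call:
step_arm([
  {"dp":[-60,-40,0],"twist":[0,0,-0.18],"hand":0},
  {"dp":[-120,-80,0],"twist":[0,0,-0.36],"hand":0},
  {"dp":[-180,-120,0],"twist":[0,0,-0.54],"hand":0},
  {"dp":[-240,-160,0],"twist":[0,0,-0.72],"hand":0},
  {"dp":[-260,-180,0],"twist":[0,0,-0.9],"hand":0},
])

```text
clock: 29.15
tool_pos: [0.4859, -0.0823, 0.1483]
eef_rot: [0.327, 0.945, 0.001, 0.0]
contact_force: [1.4, -1.5, -0.4]
opening: 0.498
finger_force: 0.0
```

```bash
python3 - <<'E'
from m import *
for n in ['top','side']:
    s=snap(n,n+'11'); o=measure(s,n); print(o.get('rim'),o.get('lid')); print(bases(s))
E
python3 go.py 0.4396 -0.1301 0.14 93.4
```

```text
(array([0.63745285, 0.17632987]), np.int64(268)) (((671.637939453125, -154.82969665527344), 52.06158447265625), np.int64(261))
[]
(array([0.64177721, 0.17677314]), np.int64(66)) (((672.3931274414062, -155.67221069335938), 55.73173141479492), np.int64(547))
[(array([ 0.4425, -0.134 ]), np.float64(5.3), np.int32(2444), array([31., 78.])), (array([ 0.4396, -0.2437]), np.float64(-20.1), np.int32(2174), array([30., 72.])), (array([ 0.4667, -0.3684]), np.float64(-84.2), np.int32(1422), array([32., 80.])), (array([ 0.5312, -0.3362]), np.float64(73.6), np.int32(2073), array([37., 54.]))]
tcp [ 0.4804 -0.0884  0.1474] psi 51.1 tilt [-0.008 -0.004 -1.   ] t 29.25 q [ 0.36  0.74 -0.46  2.06  0.67  0.5   0.3 ]
F [ 0.3  0.1 -0.4] M [-0.02 -0.02 -0.05] open 0.5 ff 0.0
dp [  5.6 -58.    7.9] tw [-0.007 -0.007 -0.738]
```

Call:
step_arm([
  {"dp":[5,-58,0],"twist":[0,0,-0.18],"hand":0},
  {"dp":[5,-58,0],"twist":[0,0,-0.36],"hand":0},
  {"dp":[5,-58,20],"twist":[0,0,-0.54],"hand":0},
  {"dp":[5,-58,50],"twist":[0,0,-0.738],"hand":0},
  {"dp":[5,-58,80],"twist":[0,0,-0.738],"hand":0},
])

```text
clock: 29.88
tool_pos: [0.4477, -0.1224, 0.0674]
eef_rot: [-0.034, 0.999, 0.001, 0.001]
contact_force: [1.2, 1.1, 0.8]
opening: 0.5
finger_force: 0.0
```

Call:
step_arm([
  {"dp":[0,0,0],"twist":[0,0,0],"hand":0},
  {"dp":[0,0,0],"twist":[0,0,0],"hand":0},
])

```text
clock: 30.12
tool_pos: [0.4477, -0.1223, 0.069]
eef_rot: [-0.034, 0.999, 0.001, 0.001]
contact_force: [0.7, 0.7, 0.2]
opening: 0.501
finger_force: 0.0
```

```bash
python3 go.py 0.4396 -0.1301 0.0275 93.4
```

```text
tcp [ 0.4477 -0.1223  0.069 ] psi 93.8 tilt [ 0.002  0.002 -1.   ] t 30.12 q [ 0.42  0.88 -0.41  2.17  1.17  0.34  0.63]
F [0.7 0.7 0.2] M [ 0.06 -0.02 -0.02] open 0.501 ff 0.0
dp [ 8.7 -7.3 41.5] tw [0.002 0.002 0.008]
```

Call:
step_arm([
  {"dp":[9,-7,15],"twist":[0.002,0.002,0.008],"hand":0},
  {"dp":[9,-7,41],"twist":[0.002,0.002,0.008],"hand":0},
  {"dp":[9,-7,41],"twist":[0.002,0.002,0.008],"hand":0},
])

```text
clock: 30.5
tool_pos: [0.4391, -0.13, 0.0275]
eef_rot: [-0.03, 1.0, -0.001, -0.0]
contact_force: [1.0, 0.7, -0.7]
opening: 0.498
finger_force: 0.0
```

```bash
python3 go.py 0.4396 -0.1301 0.0275 93.4
```

```text
tcp [ 0.4391 -0.13    0.0275] psi 93.5 tilt [-0.    -0.001 -1.   ] t 30.5 q [ 0.33  0.95 -0.24  2.19  1.5   0.2   0.33]
F [ 1.   0.7 -0.7] M [-0.01  0.   -0.03] open 0.498 ff 0.0
dp [-0.5 -0.1  0. ] tw [-0.001 -0.001  0.001]
```

Call:
step_arm([
  {"dp":[0,0,0],"twist":[0,0,0],"hand":-1},
  {"dp":[0,0,0],"twist":[0,0,0],"hand":-1},
  {"dp":[0,0,0],"twist":[0,0,0],"hand":-1},
  {"dp":[0,0,0],"twist":[0,0,0],"hand":-1},
], force=30)

```text
clock: 31.0
tool_pos: [0.4395, -0.1302, 0.0283]
eef_rot: [-0.03, 1.0, -0.0, 0.001]
contact_force: [0.6, -0.3, 7.0]
opening: 0.268
finger_force: 30.0
```

Call:
step_arm([
  {"dp":[0,0,-50],"twist":[0,0,0],"hand":-1},
  {"dp":[0,0,-100],"twist":[0,0,0],"hand":-1},
  {"dp":[0,0,-110],"twist":[0,0,0],"hand":-1},
  {"dp":[0,0,-110],"twist":[0,0,0],"hand":-1},
])

```text
clock: 31.5
tool_pos: [0.4395, -0.1306, 0.1387]
eef_rot: [-0.029, 1.0, -0.0, 0.001]
contact_force: [0.5, -0.2, -1.4]
opening: 0.266
finger_force: 30.0
```

```bash
python3 go.py 0.617 0.1765 0.138 0
```

```text
tcp [ 0.4395 -0.1306  0.1387] psi 93.3 tilt [ 0.003 -0.001 -1.   ] t 31.5 q [ 0.52  0.75 -0.54  2.15  0.89  0.47  0.9 ]
F [ 0.5 -0.2 -1.4] M [0.05 0.   0.02] open 0.266 ff 30.0
dp [-195.   296.2    0.9] tw [1.000e-03 3.000e-03 1.629e+00]
```

Call:
step_arm([
  {"dp":[-33,49,0],"twist":[0,0,0.18],"hand":-1},
  {"dp":[-65,99,0],"twist":[0,0,0.36],"hand":-1},
  {"dp":[-98,148,0],"twist":[0,0,0.54],"hand":-1},
  {"dp":[-130,198,0],"twist":[0,0,0.72],"hand":-1},
  {"dp":[-163,247,0],"twist":[0,0,0.9],"hand":-1},
])

```text
clock: 32.12
tool_pos: [0.587, 0.1274, 0.1355]
eef_rot: [0.411, 0.912, -0.002, -0.001]
contact_force: [0.4, -0.5, -1.0]
opening: 0.267
finger_force: 30.0
```

Call:
step_arm([
  {"dp":[18,56,0],"twist":[0,0,0.18],"hand":-1},
  {"dp":[18,56,0],"twist":[0,0,0.36],"hand":-1},
  {"dp":[18,56,0],"twist":[0,0,0.54],"hand":-1},
  {"dp":[18,56,0],"twist":[0,0,0.729],"hand":-1},
  {"dp":[18,56,0],"twist":[0,0,0.729],"hand":-1},
])

```text
clock: 32.75
tool_pos: [0.616, 0.1766, 0.1356]
eef_rot: [0.706, 0.708, -0.002, 0.0]
contact_force: [0.4, 0.6, -0.6]
opening: 0.262
finger_force: 30.0
```

```bash
python3 go.py 0.617 0.1765 0.0755 0
```

```text
tcp [0.616  0.1766 0.1356] psi 0.2 tilt [-0.002 -0.003 -1.   ] t 32.75 q [-0.26  0.87 -0.17  1.61  0.21  0.68 -0.53]
F [ 0.4  0.6 -0.6] M [-0.05  0.04  0.04] open 0.262 ff 30.0
dp [ 0.1  1.1 60.1] tw [-0.002  0.003  0.004]
```

Call:
step_arm([
  {"dp":[0,0,25],"twist":[0,0,0],"hand":-1},
  {"dp":[0,0,45],"twist":[0,0,0],"hand":-1},
  {"dp":[0,0,56],"twist":[0,0,0],"hand":-1},
  {"dp":[0,0,60],"twist":[0,0,0],"hand":-1},
  {"dp":[0,0,60],"twist":[0,0,0],"hand":-1},
])

```text
clock: 33.38
tool_pos: [0.6169, 0.1769, 0.0772]
eef_rot: [0.707, 0.708, -0.0, 0.0]
contact_force: [0.5, 0.4, -0.7]
opening: 0.263
finger_force: 30.0
```

```bash
python3 go.py 0.617 0.1765 0.0755 0
```

```text
tcp [0.6169 0.1769 0.0772] psi 0.1 tilt [-0. -0. -1.] t 33.38 q [-0.27  0.95 -0.15  1.63  0.23  0.58 -0.55]
F [ 0.5  0.4 -0.7] M [-0.03  0.11 -0.02] open 0.263 ff 30.0
dp [-0.4  0.1  1.7] tw [-0.     0.     0.001]
```

Call:
step_arm([
  {"dp":[0,0,1],"twist":[0,0,0],"hand":-0.3},
  {"dp":[0,0,1],"twist":[0,0,0],"hand":-0.3},
  {"dp":[0,0,-30],"twist":[0,0,0],"hand":-0.3},
  {"dp":[0,0,-60],"twist":[0,0,0],"hand":0},
  {"dp":[0,0,-70],"twist":[0,0,0],"hand":0},
])

```text
clock: 34.0
tool_pos: [0.6179, 0.1773, 0.1494]
eef_rot: [0.707, 0.707, 0.001, 0.001]
contact_force: [0.4, 0.7, -0.2]
opening: 0.496
finger_force: 0.0
```

Call:
step_arm([
  {"dp":[-62,-40,0],"twist":[0,0,-0.18],"hand":0},
  {"dp":[-124,-80,0],"twist":[0,0,-0.36],"hand":0},
  {"dp":[-186,-120,0],"twist":[0,0,-0.54],"hand":0},
  {"dp":[-248,-140,0],"twist":[0,0,-0.72],"hand":0},
  {"dp":[-280,-160,0],"twist":[0,0,-0.9],"hand":0},
])

```text
clock: 34.62
tool_pos: [0.4612, -0.0955, 0.1472]
eef_rot: [0.326, 0.945, -0.0, -0.0]
contact_force: [0.9, -0.4, 0.5]
opening: 0.498
finger_force: 0.0
```

```bash
python3 - <<'E'
from m import *
for n in ['top','side']:
    s=snap(n,n+'12'); o=measure(s,n); print(o.get('rim'),o.get('lid')); print(bases(s))
    u,v=w2px(s,[.63,.16,.05])[0].astype(int); a=s['pixels'][v-45:v+45,u-60:u+60,::-1]
    cv2.imwrite(f'pics/c12{n}.png',a)
cv2.imwrite('pics/c12.png',cv2.resize(np.vstack([cv2.imread('pics/c12top.png'),cv2.imread('pics/c12side.png')]),None,fx=3.3,fy=3.3,interpolation=cv2.INTER_CUBIC))
E
python3 go.py 0.4384 -0.2405 0.14 72.3
```

```text
(array([0.63809018, 0.17625444]), np.int64(254)) (((669.822021484375, -155.54425048828125), 54.11285400390625), np.int64(643))
[]
(array([0.64190339, 0.17649818]), np.int64(92)) (((671.8607788085938, -156.1945343017578), 55.396278381347656), np.int64(546))
[(array([ 0.4395, -0.2439]), np.float64(-20.1), np.int32(2139), array([29., 73.])), (array([ 0.4667, -0.3685]), np.float64(-83.9), np.int32(1428), array([32., 81.])), (array([ 0.5312, -0.3362]), np.float64(73.7), np.int32(2075), array([37., 54.]))]
tcp [ 0.4562 -0.1025  0.1464] psi 51.0 tilt [-0.009 -0.006 -1.   ] t 34.73 q [ 0.36  0.72 -0.38  2.12  0.65  0.43  0.35]
F [-0.4 -0.4 -0.3] M [ 0.04 -0.04  0.01] open 0.498 ff 0.0
dp [ -73.  -118.4    7.4] tw [-0.009 -0.005 -0.371]
```

View pics/c12.png

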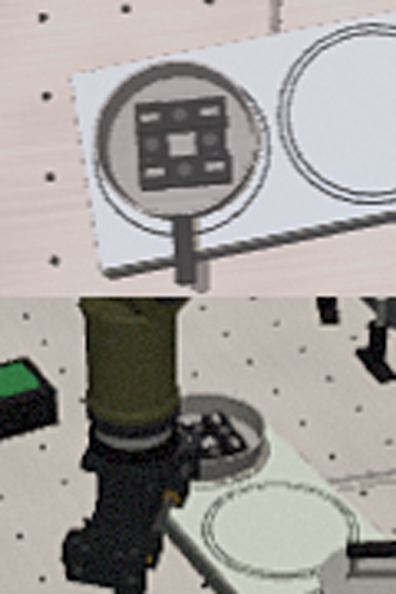

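The top crop shows four bases as a neat 2×2 lattice at (183,143), inside the pan rim. The pan is on its ring. One base is left, E.

Call:
step_arm([
  {"dp":[-30,-50,0],"twist":[0,0,-0.18],"hand":0},
  {"dp":[-60,-100,0],"twist":[0,0,-0.37],"hand":0},
  {"dp":[-72,-118,20],"twist":[-0.004,-0.003,-0.371],"hand":0},
  {"dp":[-72,-118,75],"twist":[-0.004,-0.003,-0.371],"hand":0},
  {"dp":[-72,-118,75],"twist":[-0.004,-0.003,-0.371],"hand":0},
])

```text
clock: 35.35
tool_pos: [0.443, -0.2301, 0.0698]
eef_rot: [0.149, 0.989, 0.002, -0.002]
contact_force: [-0.0, -0.2, 0.8]
opening: 0.498
finger_force: 0.0
```

Call:
step_arm([
  {"dp":[0,0,0],"twist":[0,0,0],"hand":0},
])

```text
clock: 35.48
tool_pos: [0.446, -0.23, 0.0734]
eef_rot: [0.148, 0.989, 0.001, 0.002]
contact_force: [0.2, 0.4, 0.4]
opening: 0.499
finger_force: 0.0
```

```bash
python3 go.py 0.4384 -0.2405 0.0275 72.0
```

```text
tcp [ 0.446  -0.23    0.0734] psi 73.0 tilt [ 0.005  0.002 -1.   ] t 35.48 q [ 0.63  0.88 -0.4   2.06  0.93  0.38  0.75]
F [0.2 0.4 0.4] M [0.04 0.02 0.03] open 0.499 ff 0.0
dp [  4.3 -12.4  45.9] tw [0.003 0.004 0.017]
```

Call:
step_arm([
  {"dp":[4,-12,10],"twist":[0.002,0.003,0.017],"hand":0},
  {"dp":[4,-12,30],"twist":[0.002,0.003,0.017],"hand":0},
  {"dp":[4,-12,45],"twist":[0.002,0.003,0.017],"hand":0},
  {"dp":[4,-12,45],"twist":[0.002,0.003,0.017],"hand":0},
])

```text
clock: 35.98
tool_pos: [0.4376, -0.2417, 0.0275]
eef_rot: [0.157, 0.988, -0.0, -0.0]
contact_force: [-0.7, 0.2, 0.9]
opening: 0.502
finger_force: 0.0
```

```bash
python3 go.py 0.4384 -0.2405 0.0275 72.0
```

```text
tcp [ 0.4376 -0.2417  0.0275] psi 71.9 tilt [-0. -0. -1.] t 35.98 q [ 0.58  0.96 -0.27  2.07  1.03  0.25  0.65]
F [-0.7  0.2  0.9] M [ 0.02 -0.01 -0.04] open 0.502 ff 0.0
dp [-0.3  1.4  0. ] tw [-0.    -0.    -0.002]
```

Call:
step_arm([
  {"dp":[0,0,0],"twist":[0,0,0],"hand":-1},
  {"dp":[0,0,0],"twist":[0,0,0],"hand":-1},
  {"dp":[0,0,0],"twist":[0,0,0],"hand":-1},
  {"dp":[0,0,0],"twist":[0,0,0],"hand":-1},
], force=30)

```text
clock: 36.48
tool_pos: [0.4384, -0.2415, 0.0281]
eef_rot: [0.157, 0.988, 0.0, 0.001]
contact_force: [0.0, 0.2, 5.8]
opening: 0.267
finger_force: 30.0
```

Call:
step_arm([
  {"dp":[0,0,-50],"twist":[0,0,0],"hand":-1},
  {"dp":[0,0,-100],"twist":[0,0,0],"hand":-1},
  {"dp":[0,0,-110],"twist":[0,0,0],"hand":-1},
  {"dp":[0,0,-110],"twist":[0,0,0],"hand":-1},
])

```text
clock: 36.98
tool_pos: [0.4378, -0.2417, 0.1375]
eef_rot: [0.158, 0.988, 0.0, 0.001]
contact_force: [-0.6, 0.7, -0.3]
opening: 0.268
finger_force: 30.0
```

```bash
python3 go.py 0.641 0.1765 0.138 90
```

```text
tcp [ 0.4378 -0.2417  0.1375] psi 71.9 tilt [ 0.001  0.    -1.   ] t 36.98 q [ 0.75  0.78 -0.55  2.03  0.79  0.55  0.87]
F [-0.6  0.7 -0.3] M [-0.02 -0.01  0.01] open 0.268 ff 30.0
dp [-6.290e+01  4.607e+02 -2.000e-01] tw [ 0.     0.001 -0.316]
```

Call:
step_arm([
  {"dp":[-8,58,0],"twist":[0,0,0],"hand":-1},
  {"dp":[-16,116,0],"twist":[0,0,0],"hand":-1},
  {"dp":[-24,174,0],"twist":[0,0,0],"hand":-1},
  {"dp":[-32,232,0],"twist":[0,0,0],"hand":-1},
  {"dp":[-40,290,0],"twist":[0,0,0],"hand":-1},
])

```text
clock: 37.6
tool_pos: [0.5657, 0.0234, 0.1355]
eef_rot: [0.157, 0.988, -0.001, -0.001]
contact_force: [0.1, 0.5, 0.0]
opening: 0.267
finger_force: 30.0
```

Call:
step_arm([
  {"dp":[-7,50,0],"twist":[0,0,-0.1],"hand":-1},
  {"dp":[-14,100,0],"twist":[0,0,-0.2],"hand":-1},
  {"dp":[-20,145,0],"twist":[0,0,-0.316],"hand":-1},
  {"dp":[-23,171,0],"twist":[0,0,-0.316],"hand":-1},
  {"dp":[-23,171,0],"twist":[0,0,-0.316],"hand":-1},
])

```text
clock: 38.22
tool_pos: [0.6399, 0.1799, 0.1355]
eef_rot: [-0.002, 1.0, 0.001, -0.001]
contact_force: [-0.9, 0.5, -0.6]
opening: 0.264
finger_force: 30.0
```

Call:
step_arm([
  {"dp":[0,0,15],"twist":[0,0,0],"hand":-1},
  {"dp":[0,0,30],"twist":[0,0,0],"hand":-1},
  {"dp":[0,0,30],"twist":[0,0,0],"hand":-1},
])

```text
clock: 38.6
tool_pos: [0.6397, 0.1752, 0.1055]
eef_rot: [0.0, 1.0, -0.001, -0.002]
contact_force: [-0.0, -0.4, -0.3]
opening: 0.264
finger_force: 30.0
```

```bash
python3 go.py 0.641 0.1765 0.0835 90
```

```text
tcp [0.6397 0.1752 0.1055] psi 90.0 tilt [-0.003 -0.002 -1.   ] t 38.6 q [-0.02  1.   -0.62  1.53  0.71  0.85  0.65]
F [-0.  -0.4 -0.3] M [ 0.06  0.01 -0.03] open 0.264 ff 30.0
dp [-1.4  1.3 22. ] tw [-0.002 -0.003 -0.001]
```

Call:
step_arm([
  {"dp":[-1,1,10],"twist":[0,0,0],"hand":-1},
  {"dp":[-1,1,18],"twist":[0,0,0],"hand":-1},
  {"dp":[-1,1,21],"twist":[0,0,0],"hand":-1},
  {"dp":[-1,1,21],"twist":[0,0,0],"hand":-1},
])

```text
clock: 39.1
tool_pos: [0.642, 0.1784, 0.0867]
eef_rot: [-0.0, 1.0, 0.0, 0.0]
contact_force: [0.7, 0.8, -0.8]
opening: 0.265
finger_force: 30.0
```

```bash
python3 go.py 0.641 0.1765 0.0835 90
```

```text
tcp [0.642  0.1784 0.0867] psi 90.0 tilt [ 0.     0.001 -1.   ] t 39.1 q [-0.03  1.03 -0.61  1.53  0.73  0.82  0.64]
F [ 0.7  0.8 -0.8] M [0.   0.06 0.07] open 0.265 ff 30.0
dp [ 1.  -1.9  3.2] tw [0.001 0.    0.   ]
```

Call:
step_arm([
  {"dp":[0,0,1],"twist":[0,0,0],"hand":-0.3},
  {"dp":[0,0,1],"twist":[0,0,0],"hand":-0.3},
  {"dp":[0,0,-30],"twist":[0,0,0],"hand":-0.3},
  {"dp":[0,0,-60],"twist":[0,0,0],"hand":0},
  {"dp":[0,0,-70],"twist":[0,0,0],"hand":0},
])

```text
clock: 39.72
tool_pos: [0.6429, 0.179, 0.159]
eef_rot: [-0.0, 1.0, 0.001, 0.002]
contact_force: [-0.4, -1.0, 0.6]
opening: 0.497
finger_force: 0.0
```

Call:
step_arm([
  {"dp":[60,0,0],"twist":[0,0,0],"hand":0},
  {"dp":[120,-60,0],"twist":[0,0,0],"hand":0},
  {"dp":[180,-120,0],"twist":[0,0,0],"hand":0},
  {"dp":[180,-180,0],"twist":[0,0,0],"hand":0},
  {"dp":[180,-180,0],"twist":[0,0,0],"hand":0},
])

```text
clock: 40.35
tool_pos: [0.4597, -0.0051, 0.1561]
eef_rot: [0.001, 1.0, -0.001, -0.001]
contact_force: [0.2, 0.1, 0.2]
opening: 0.5
finger_force: 0.0
```

```bash
python3 - <<'E'
from m import *
for n in ['top','side']:
    s=snap(n,n+'13'); o=measure(s,n); print(o.get('rim'),o.get('lid'),o['plate']); print(handle(s,np.array([.641,.1765])),bases(s))
    u,v=w2px(s,[.63,.16,.05])[0].astype(int); a=s['pixels'][v-45:v+45,u-60:u+60,::-1]
    cv2.imwrite(f'pics/c13{n}.png',a)
cv2.imwrite('pics/c13.png',cv2.resize(np.vstack([cv2.imread('pics/c13top.png'),cv2.imread('pics/c13side.png')]),None,fx=3.3,fy=3.3,interpolation=cv2.INTER_CUBIC))
E
python3 go.py 0.533 0.1758 0.14 88
```

```text
(array([0.63251862, 0.18820335]), np.int64(389)) (((669.5117797851562, -155.20387268066406), 54.26869583129883), np.int64(713)) (array([0.65375671, 0.01244479]), [np.float64(178.0), np.float64(496.0)], -84.40091371536255)
(np.float64(171.5), np.int64(98), (array([0.56548474, 0.20179416]), [np.float64(34.0), np.float64(104.0)], 28.365755081176758)) []
(array([0.64094645, 0.18783798]), np.int64(146)) (((671.2985229492188, -156.2958221435547), 55.674949645996094), np.int64(543)) (array([0.65753302, 0.00905598]), [np.float64(182.0), np.float64(493.0)], -84.7444543838501)
(np.float64(134.2), np.int64(6), (array([0.5836394 , 0.21318428]), [np.float64(5.0), np.float64(65.0)], 58.76338195800781)) [(array([ 0.467 , -0.3686]), np.float64(-83.0), np.int32(1449), array([34., 81.])), (array([ 0.5312, -0.3362]), np.float64(73.7), np.int32(2077), array([37., 54.]))]
tcp [ 0.4595 -0.0067  0.1559] psi 89.7 tilt [-0.004 -0.004 -1.   ] t 40.45 q [ 0.28  0.73 -0.6   2.13  0.83  0.53  0.62]
F [ 0.7  0.4 -1. ] M [ 0.02 -0.04  0.03] open 0.501 ff 0.0
dp [-72.5 183.   14.9] tw [-0.004 -0.004  0.029]
```

View pics/c13.png

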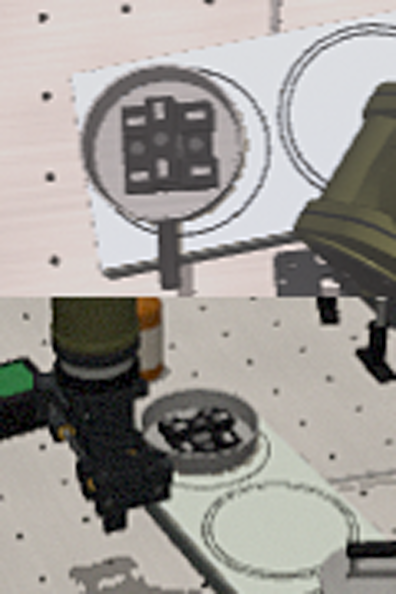

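```bash
python3 - <<'E'
from m import *
for n in ['top','side']:
    s=snap(n,n+'14'); o=measure(s,n); c=o['rim'][0]; print(n,o['rim'],handle(s,c))
    C=cloud(s); mx=s['pixels'].max(-1); d=np.hypot(C[...,0]-c[0],C[...,1]-c[1])
    m=(abs(C[...,2]-.062)<.012)&(d<.13)&(d>.06)&(C[...,0]<c[0]-.05)&(mx<60)&(abs(C[...,1]-c[1])<.03)
    P=C[m][:,:2]; print(m.sum(),rect(P), np.polyfit(P[:,0],P[:,1],1), P.mean(0))
E
```

```text
top (array([0.63364728, 0.18758336]), np.int64(391)) (np.float64(178.9), np.int64(83), (array([0.53737744, 0.18908215]), [np.float64(16.0), np.float64(47.0)], -4.270561218261719))Traceback (most recent call last):
  File "<stdin>", line 6, in <module>
    raise TypeError("expected non-empty vector for x")
TypeError: expected non-empty vector for x
```

Call:
step_arm([
  {"dp":[-18,49,0],"twist":[0,0,0.02],"hand":0},
  {"dp":[-36,98,0],"twist":[0,0,0.02],"hand":0},
  {"dp":[-54,147,0],"twist":[0,0,0.02],"hand":0},
  {"dp":[-73,196,15],"twist":[0,0,0.02],"hand":0},
  {"dp":[-73,196,45],"twist":[0,0,0.02],"hand":0},
])

```text
clock: 41.12
tool_pos: [0.5366, 0.2035, 0.1125]
eef_rot: [0.006, 1.0, 0.005, 0.003]
contact_force: [0.1, -0.5, -0.1]
opening: 0.499
finger_force: 0.0
```

Call:
step_arm([
  {"dp":[0,0,0],"twist":[0,0,0],"hand":0},
  {"dp":[0,0,0],"twist":[0,0,0],"hand":0},
])

```text
clock: 41.38
tool_pos: [0.535, 0.1948, 0.1123]
eef_rot: [0.01, 1.0, 0.001, 0.0]
contact_force: [0.4, -0.7, 0.2]
opening: 0.493
finger_force: 0.0
```

```bash
python3 go.py 0.532 0.189 0.066 88.5; python3 - <<'E'
from m import *
s=snap('side','s15'); o=measure(s,'side'); c=o['rim'][0]; print(o['rim'],handle(s,c))
E
```

```text
tcp [0.535  0.1948 0.1123] psi 88.9 tilt [ 0.001  0.001 -1.   ] t 41.38 q [-0.1   0.89 -0.57  1.84  0.77  0.65  0.41]
F [ 0.4 -0.7  0.2] M [-0.03  0.   -0.03] open 0.493 ff 0.0
dp [ 2.9 -5.9 46.2] tw [0.001 0.001 0.007]
(array([0.63970807, 0.18858535]), np.int64(144)) (np.float64(-178.7), np.int64(60), (array([0.54117944, 0.18756116]), [np.float64(21.0), np.float64(48.0)], -5.7541046142578125))
```

Call:
step_arm([
  {"dp":[3,-6,20],"twist":[0,0,0.007],"hand":0},
  {"dp":[3,-6,46],"twist":[0,0,0.007],"hand":0},
  {"dp":[3,-6,46],"twist":[0,0,0.007],"hand":0},
  {"dp":[3,-6,46],"twist":[0,0,0.007],"hand":-0.4},
  {"dp":[3,-6,46],"twist":[0,0,0.007],"hand":-0.5},
], force=20)

```text
clock: 42.05
tool_pos: [0.5327, 0.1888, 0.067]
eef_rot: [0.014, 1.0, 0.001, 0.001]
contact_force: [0.5, -0.2, 0.0]
opening: 0.297
finger_force: 0.0
```

Call:
step_arm([
  {"dp":[0,0,0],"twist":[0,0,0],"hand":-1},
  {"dp":[0,0,0],"twist":[0,0,0],"hand":-1},
  {"dp":[0,0,0],"twist":[0,0,0],"hand":-1},
  {"dp":[0,0,0],"twist":[0,0,0],"hand":-1},
], force=30)

```text
clock: 42.55
tool_pos: [0.5325, 0.1895, 0.0667]
eef_rot: [0.013, 1.0, 0.001, 0.001]
contact_force: [0.5, 1.4, 7.1]
opening: 0.179
finger_force: 29.8
```

```bash
python3 go.py 0.549 0.025 0.066 88.5; python3 - <<'E'
from m import *
s=snap('side','s16'); o=measure(s,'side'); c=o['rim'][0]; print(o['rim'],handle(s,c))
E
```

```text
tcp [0.5325 0.1895 0.0667] psi 88.5 tilt [ 0.002  0.002 -1.   ] t 42.55 q [-0.13  0.95 -0.5   1.87  0.85  0.55  0.34]
F [0.5 1.4 7.1] M [ 0.32 -0.04  0.16] open 0.179 ff 29.8
dp [ -20.8 -164.1    0.3] tw [0.003 0.002 0.   ]
(array([0.6399274 , 0.18798652]), np.int64(144)) (np.float64(-174.7), np.int64(24), (array([0.52564166, 0.18189272]), [np.float64(17.0), np.float64(41.0)], -58.982215881347656))
```

Call:
step_arm([
  {"dp":[-1,-5,-0.5],"twist":[0,0,0],"hand":-1},
  {"dp":[-2,-14,-0.5],"twist":[0,0,0],"hand":-1},
  {"dp":[-3,-26,-0.5],"twist":[0,0,0],"hand":-1},
  {"dp":[-4.5,-38,-0.5],"twist":[0,0,0],"hand":-1},
  {"dp":[-6,-50,-0.5],"twist":[0,0,0],"hand":-1},
])

```text
clock: 43.22
tool_pos: [0.5369, 0.1381, 0.0667]
eef_rot: [0.013, 1.0, 0.001, 0.001]
contact_force: [0.2, 6.1, 5.8]
opening: 0.178
finger_force: 30.0
```

```bash
python3 go.py 0.5485 0.0135 0.066 88.5; python3 - <<'E'
from m import *
s=snap('side','s17'); o=measure(s,'side'); c=o['rim'][0]; print(o['rim'])
E
```

```text
tcp [0.5369 0.1381 0.0667] psi 88.5 tilt [ 0.002  0.002 -1.   ] t 43.23 q [-0.04  0.94 -0.5   1.9   0.87  0.53  0.39]
F [0.2 6.1 5.8] M [1.13 0.04 0.31] open 0.178 ff 30.0
dp [ -14.9 -124.3    0.4] tw [ 0.002  0.001 -0.   ]
(array([0.64332113, 0.13774898]), np.int64(148))
```

Following well. I'll continue the slide.

Call:
step_arm([
  {"dp":[-1.5,-13,0],"twist":[0,0,0],"hand":-1},
  {"dp":[-3,-26,0],"twist":[0,0,0],"hand":-1},
  {"dp":[-4.5,-39,0],"twist":[0,0,0],"hand":-1},
  {"dp":[-6,-52,0],"twist":[0,0,0],"hand":-1},
  {"dp":[-7.5,-65,0],"twist":[0,0,0],"hand":-1},
])

```text
clock: 43.9
tool_pos: [0.5425, 0.073, 0.0667]
eef_rot: [0.013, 1.0, 0.001, 0.001]
contact_force: [-0.0, 5.5, 5.8]
opening: 0.174
finger_force: 30.0
```

Call:
step_arm([
  {"dp":[-1.5,-13,0],"twist":[0,0,0],"hand":-1},
  {"dp":[-3,-26,0],"twist":[0,0,0],"hand":-1},
  {"dp":[-4.5,-39,0],"twist":[0,0,0],"hand":-1},
  {"dp":[-6,-50,0],"twist":[0,0,0],"hand":-1},
  {"dp":[-7,-57,0],"twist":[0,0,0],"hand":-1},
])

```text
clock: 44.52
tool_pos: [0.5476, 0.0157, 0.0666]
eef_rot: [0.014, 1.0, 0.001, 0.0]
contact_force: [-0.4, 6.3, 6.8]
opening: 0.178
finger_force: 30.1
```

Call:
step_arm([
  {"dp":[0,0,0],"twist":[0,0,0],"hand":-1},
  {"dp":[0,0,0],"twist":[0,0,0],"hand":-1},
])

```text
clock: 44.78
tool_pos: [0.5477, 0.0146, 0.0665]
eef_rot: [0.014, 1.0, -0.0, 0.0]
contact_force: [-0.4, 3.1, 7.0]
opening: 0.181
finger_force: 29.9
```

```bash
python3 go.py 0.5485 0.0135 0.066 88.5; python3 - <<'E'
from m import *
s=snap('side','s18'); 
C=cloud(s); x,y,z=C[...,0],C[...,1],C[...,2]
m=(x>.5)&(x<.8)&(abs(y-.01)<.09)&(z>.059)&(z<.069)&(s['pixels'].max(-1)>=75); print(circ(C[m][:,:2],.0665),m.sum())
u,v=w2px(s,[.64,.0,.05])[0].astype(int); cv2.imwrite('pics/c18.png',cv2.resize(s['pixels'][v-60:v+60,u-70:u+70,::-1],None,fx=5,fy=5,interpolation=cv2.INTER_CUBIC))
E
```

```text
tcp [0.5477 0.0146 0.0665] psi 88.4 tilt [ 0.001 -0.    -1.   ] t 44.77 q [ 0.19  0.94 -0.51  1.92  0.9   0.53  0.58]
F [-0.4  3.1  7. ] M [ 0.69 -0.07  0.13] open 0.181 ff 29.9
dp [-0.8 -1.1  0.5] tw [-0.     0.001 -0.002]
[0.65478886 0.01346094] 183
```

View pics/c18.png

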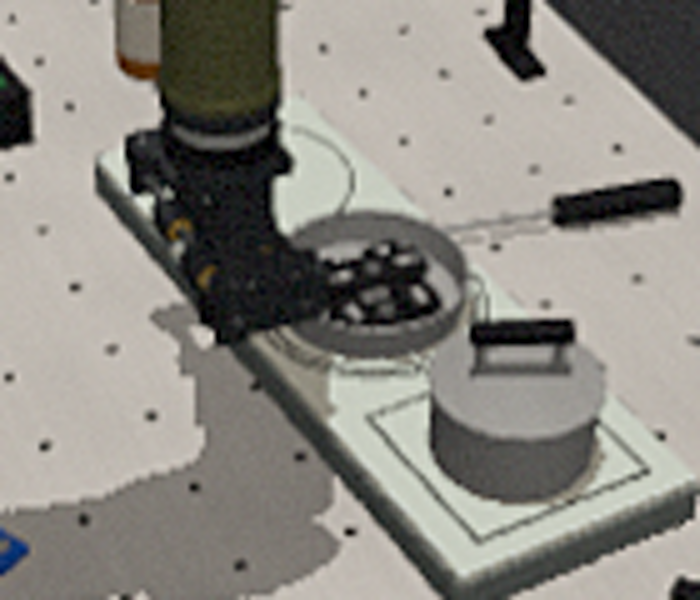

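The side crop shows the loaded pan at (375,285) over the double ring, and the pot inside the square at (515,420). Next is a small trim, then release.

Call:
step_arm([
  {"dp":[-1,-2,0],"twist":[0,0,0],"hand":-1},
  {"dp":[-1,-2,0],"twist":[0,0,0],"hand":-1},
  {"dp":[-1,-2,0],"twist":[0,0,0],"hand":-0.3},
  {"dp":[-1,-2,0],"twist":[0,0,0],"hand":-0.3},
  {"dp":[-1,-2,0],"twist":[0,0,0],"hand":-0.3},
])

```text
clock: 45.45
tool_pos: [0.5483, 0.0123, 0.0657]
eef_rot: [0.014, 1.0, -0.001, -0.0]
contact_force: [1.3, 0.3, -0.1]
opening: 0.347
finger_force: 0.0
```

Call:
step_arm([
  {"dp":[0,0,-60],"twist":[0,0,0],"hand":-0.3},
  {"dp":[0,0,-120],"twist":[0,0,0],"hand":-0.2},
  {"dp":[40,-50,-150],"twist":[0,0,0],"hand":0},
  {"dp":[80,-110,-150],"twist":[0,0,0],"hand":0},
  {"dp":[80,-160,-150],"twist":[0,0,0],"hand":0},
])

```text
clock: 46.08
tool_pos: [0.4625, -0.1429, 0.2165]
eef_rot: [0.012, 1.0, -0.0, -0.0]
contact_force: [1.6, -0.2, -0.5]
opening: 0.5
finger_force: 0.0
```

```bash
cat > chk.py <<'E'
import sys
from m import *
tag=sys.argv[1]
for n in ['top','side']:
    s=snap(n,n+tag); o=measure(s,n); print(n,o.get('lid'),o['plate'],o.get('dial'))
    C=cloud(s); x,y,z=C[...,0],C[...,1],C[...,2]
    d=np.hypot(x-.655,y-.012)
    m=(d<.085)&(d>.05)&(z>.060)&(z<.069)&(s['pixels'].max(-1)>=75)&(x>.595); print(circ(C[m][:,:2],.0665),m.sum())
    if n=='top':
        a=s['pixels'][90:200,120:330,::-1].copy(); cv2.imwrite(f'pics/c{tag}.png',cv2.resize(a,None,fx=3.8,fy=3.8,interpolation=cv2.INTER_CUBIC))
E
python3 chk.py 19; python3 go.py 0.5025 -0.3857 0.2 86.5
```

```text
top (((670.1550903320312, -154.3124237060547), 53.84981155395508), np.int64(729)) (array([0.65359308, 0.0123597 ]), [np.float64(178.0), np.float64(497.0)], -84.36951923370361) None
[0.6532937  0.01262778] 137
side (((674.087890625, -155.25045776367188), 55.8665771484375), np.int64(548)) (array([0.6558197 , 0.01101807]), [np.float64(180.0), np.float64(498.0)], -84.46693277359009) (array([ 0.50277481, -0.38581131]), [np.float64(15.0), np.float64(39.0)], 2.881800651550293, np.float64(0.104), np.int64(82))
[0.65632082 0.01332081] 132
tcp [ 0.4611 -0.1508  0.215 ] psi 87.7 tilt [-0.005 -0.006 -1.   ] t 46.17 q [ 0.67  0.67 -0.74  2.01  0.69  0.73  1.03]
F [-0.3  1.1 -1.2] M [ 0.07 -0.04 -0.02] open 0.496 ff 0.0
dp [ -51.  -232.9   16.1] tw [-0.006 -0.004  0.02 ]
```

View pics/c19.png

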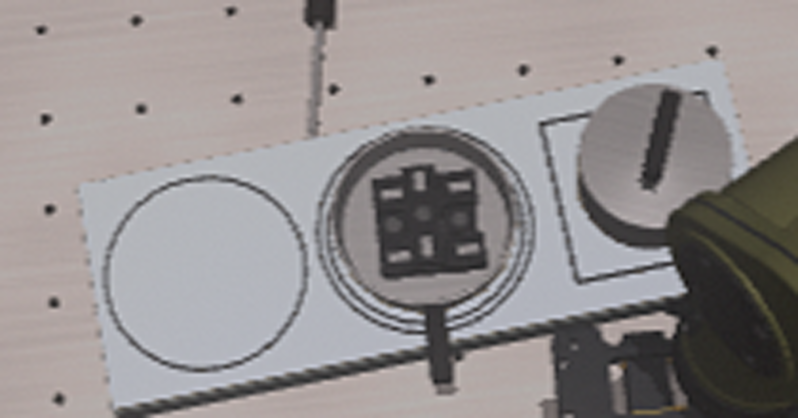

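The top crop shows the pan at (425,220) concentric with the double ring, all five bases inside, and the pot at (655,165) on the square. Now the dial.

Call:
step_arm([
  {"dp":[-13,-58,0],"twist":[0,0,0.02],"hand":0},
  {"dp":[-26,-116,0],"twist":[0,0,0.02],"hand":0},
  {"dp":[-39,-174,0],"twist":[0,0,0.02],"hand":0},
  {"dp":[-51,-233,0],"twist":[0,0,0.02],"hand":0},
  {"dp":[-51,-233,50],"twist":[0,0,0.02],"hand":0},
])

```text
clock: 46.8
tool_pos: [0.5113, -0.3837, 0.1674]
eef_rot: [0.029, 1.0, -0.003, 0.004]
contact_force: [-0.1, -0.3, -0.4]
opening: 0.502
finger_force: 0.0
```

Call:
step_arm([
  {"dp":[0,0,0],"twist":[0,0,0],"hand":0},
  {"dp":[0,0,0],"twist":[0,0,0],"hand":0},
])

```text
clock: 47.05
tool_pos: [0.5104, -0.3746, 0.167]
eef_rot: [0.022, 1.0, 0.001, 0.001]
contact_force: [0.2, 0.7, 0.4]
opening: 0.5
finger_force: 0.0
```

```bash
python3 go.py 0.503 -0.3855 0.1065 86.5
```

```text
tcp [ 0.5104 -0.3746  0.167 ] psi 87.4 tilt [ 0.001  0.001 -1.   ] t 47.05 q [ 0.94  0.9  -0.73  1.61  0.72  0.91  1.47]
F [0.2 0.7 0.4] M [ 0.06 -0.04 -0.01] open 0.5 ff 0.0
dp [  7.  -11.3  60.5] tw [0.001 0.001 0.016]
```

Call:
step_arm([
  {"dp":[7,-11,10],"twist":[0,0,0.016],"hand":0},
  {"dp":[7,-11,40],"twist":[0,0,0.016],"hand":0},
  {"dp":[7,-11,60],"twist":[0,0,0.016],"hand":0},
  {"dp":[7,-11,60],"twist":[0,0,0.016],"hand":0},
])

```text
clock: 47.55
tool_pos: [0.5011, -0.3863, 0.1047]
eef_rot: [0.031, 1.0, 0.001, -0.001]
contact_force: [0.1, -0.4, -0.2]
opening: 0.504
finger_force: 0.0
```

Call:
step_arm([
  {"dp":[0,0,0],"twist":[0,0,0],"hand":-1},
  {"dp":[0,0,0],"twist":[0,0,0],"hand":-1},
  {"dp":[0,0,0],"twist":[0,0,0],"hand":-1},
  {"dp":[0,0,0],"twist":[0,0,0],"hand":-1},
  {"dp":[0,0,0],"twist":[0,0,0],"hand":-1},
], force=25)

```text
clock: 48.18
tool_pos: [0.5028, -0.3841, 0.1067]
eef_rot: [0.031, 1.0, 0.002, 0.001]
contact_force: [0.1, 5.3, 5.1]
opening: 0.158
finger_force: 25.0
```

```bash
python3 go.py 0.503 -0.3855 0.1065 0
```

```text
tcp [ 0.5028 -0.3841  0.1067] psi 86.5 tilt [ 0.002  0.004 -1.   ] t 48.17 q [ 0.93  0.98 -0.67  1.64  0.78  0.81  1.42]
F [0.1 5.3 5.1] M [ 1.07  0.23 -0.06] open 0.158 ff 25.0
dp [-0.2 -1.4  0.2] tw [ 0.004 -0.002  1.51 ]
```

Call:
step_arm([
  {"dp":[0,1.5,0],"twist":[0,0,0.15],"hand":-1},
  {"dp":[0,1.5,0],"twist":[0,0,0.3],"hand":-1},
  {"dp":[0,1.5,0],"twist":[0,0,0.45],"hand":-1},
  {"dp":[0,1.5,0],"twist":[0,0,0.6],"hand":-1},
  {"dp":[0,1.5,0],"twist":[0,0,0.75],"hand":-1},
])

```text
clock: 48.8
tool_pos: [0.5029, -0.3839, 0.1067]
eef_rot: [0.397, 0.918, 0.001, 0.001]
contact_force: [-0.8, 2.8, 2.0]
opening: 0.157
finger_force: 25.0
```

Call:
step_arm([
  {"dp":[0,0,0],"twist":[0,0,0.15],"hand":-1},
  {"dp":[0,0,0],"twist":[0,0,0.3],"hand":-1},
  {"dp":[0,0,0],"twist":[0,0,0.45],"hand":-1},
  {"dp":[0,0,0],"twist":[0,0,0.6],"hand":-1},
  {"dp":[0,0,0],"twist":[0,0,0.7],"hand":-1},
])

```text
clock: 49.42
tool_pos: [0.5031, -0.3838, 0.1067]
eef_rot: [0.687, 0.727, 0.001, 0.0]
contact_force: [-0.3, 2.0, 2.7]
opening: 0.162
finger_force: 25.0
```

```bash
python3 go.py 0.503 -0.3855 0.1065 0
```

```text
tcp [ 0.5031 -0.3838  0.1067] psi 3.2 tilt [ 0.002  0.002 -1.   ] t 49.42 q [ 0.75  0.91 -0.31  1.65  0.4   0.64  0.28]
F [-0.3  2.   2.7] M [ 0.45  0.14 -0.02] open 0.162 ff 25.0
dp [-1.7 -0.1  0.2] tw [ 0.002 -0.002  0.056]
```

Call:
step_arm([
  {"dp":[0,0,0],"twist":[0,0,0.04],"hand":-1},
  {"dp":[0,0,0],"twist":[0,0,0.08],"hand":-1},
  {"dp":[0,0,0],"twist":[0,0,0.08],"hand":-1},
])

```text
clock: 49.8
tool_pos: [0.5031, -0.3839, 0.1067]
eef_rot: [0.714, 0.701, 0.001, 0.0]
contact_force: [-0.7, 4.1, 6.4]
opening: 0.155
finger_force: 25.0
```

```bash
python3 go.py 0.503 -0.3855 0.1065 0
```

```text
tcp [ 0.5031 -0.3839  0.1067] psi -1.1 tilt [ 0.002  0.001 -1.   ] t 49.8 q [ 0.74  0.91 -0.29  1.65  0.38  0.64  0.23]
F [-0.7  4.1  6.4] M [0.68 0.18 0.51] open 0.155 ff 25.0
dp [-1.6 -0.1  0.2] tw [ 0.002 -0.001 -0.018]
```

Call:
step_arm([
  {"dp":[0,0,0],"twist":[0,0,0.03],"hand":-1},
  {"dp":[0,0,0],"twist":[0,0,0.03],"hand":-1},
  {"dp":[0,0,0],"twist":[0,0,0.03],"hand":0},
  {"dp":[0,0,0],"twist":[0,0,0.03],"hand":0},
  {"dp":[0,0,0],"twist":[0,0,0.03],"hand":0},
])

```text
clock: 50.42
tool_pos: [0.5019, -0.3855, 0.1057]
eef_rot: [0.725, 0.688, 0.0, -0.0]
contact_force: [-0.3, -0.3, 0.6]
opening: 0.476
finger_force: 0.0
```

Call:
step_arm([
  {"dp":[0,0,-60],"twist":[0,0,0],"hand":0},
  {"dp":[0,0,-120],"twist":[0,0,0],"hand":0},
  {"dp":[-40,-20,-150],"twist":[0,0,0],"hand":0},
  {"dp":[-100,-40,-150],"twist":[0,0,0],"hand":0},
  {"dp":[-150,-70,-150],"twist":[0,0,0],"hand":0},
])

```text
clock: 51.05
tool_pos: [0.4239, -0.5334, 0.2564]
eef_rot: [0.725, 0.689, 0.0, 0.001]
contact_force: [0.7, -0.9, -0.9]
opening: 0.499
finger_force: 0.0
```

Call:
step_arm([
  {"dp":[-60,-20,0],"twist":[0,0,0],"hand":0},
  {"dp":[-110,-30,0],"twist":[0,0,0],"hand":0},
  {"dp":[-150,-30,0],"twist":[0,0,0],"hand":0},
  {"dp":[-150,-30,0],"twist":[0,0,0],"hand":0},
])

```text
clock: 51.55
tool_pos: [0.3841, -0.6825, 0.2539]
eef_rot: [0.727, 0.687, -0.0, -0.0]
contact_force: [-0.8, 0.6, -0.7]
opening: 0.504
finger_force: 0.0
```

```bash
python3 chk.py 20; python3 go.py
```

```text
top (((669.13232421875, -155.58668518066406), 54.12234878540039), np.int64(750)) (array([0.65375244, 0.01246881]), [np.float64(178.0), np.float64(497.0)], -84.4885139465332) (array([ 0.50050882, -0.38457312]), [np.float64(14.0), np.float64(41.0)], 86.5511474609375, np.float64(0.102), np.int64(81))
[0.65349543 0.01270726] 131
side None (array([0.70866663, 0.24680519]), [np.float64(20.0), np.float64(44.0)], -85.34304094314575) (array([ 0.50208267, -0.38552673]), [np.float64(15.0), np.float64(41.0)], 82.79924011230469, np.float64(0.105), np.int64(78))
tcp [ 0.3869 -0.6787  0.2548] psi -3.0 tilt [ 0.001  0.002 -1.   ] t 51.65 q [ 1.12  0.96 -0.36  0.96  0.3   1.27  0.77]
F [ 0.  -0.2 -0. ] M [0.   0.06 0.01] open 0.496 ff 0.0
  return _methods._mean(a, axis=axis, dtype=dtype,
  ret = um.true_divide(
Traceback (most recent call last):
  File "chk.py", line 8, in <module>
    m=(d<.085)&(d>.05)&(z>.060)&(z<.069)&(s['pixels'].max(-1)>=75)&(x>.595); print(circ(C[m][:,:2],.0665),m.sum())
                                                                                   ~~~~^^^^^^^^^^^^^^^^^^
  File "m.py", line 5, in circ
    return least_squares(f,np.median(P,0),loss='soft_l1',f_scale=.003).x
           ~~~~~~~~~~~~~^^^^^^^^^^^^^^^^^^^^^^^^^^^^^^^^^^^^^^^^^^^^^^
ValueError: Initial guess is outside of provided bounds
```

View pics/top20.png

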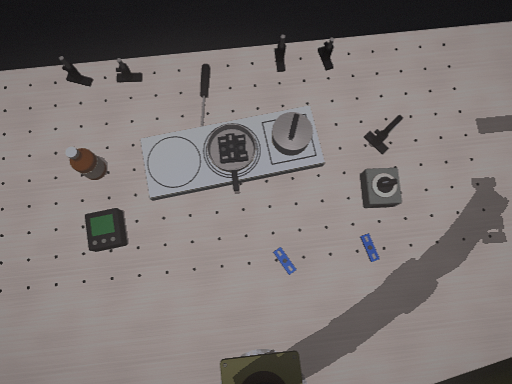

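The final picture shows the loaded pan on the double ring at (232,150), the pot on the square at (292,133) and the dial fully on at (385,184). The bottle is untouched at (85,160), and no black bases are left on the table.

```bash
python3 -c "
from plant import r
print(r.finish_job())"
```

```text
the job is handed in; nothing more can be done
None
```

The job is handed in: dial turned off first, pot slid to the parking square about 3 mm off centre, all five black bases laid in the pan, pan slid onto the heating mark within about 2 mm, and the dial turned fully to its stop; the pan was knocked about 12 mm off its loading mark just after the last base went in, and the bottle was not touched.

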